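# Pack the hand meter and latch its case

### The job

Take the hand meter out of its leaning stand, lay it face up on the green mat and let go of it, then take it again by its middle so that it can go down into the long front pocket of the open case, face up and fully home with nothing standing above the rim. Then close the lid and press it down until the latch snaps over it, and stop pushing there rather than leaning hard on it. Do not drop the meter, and leave the lead box in the case and the other things on the bench as they are.

Things in the scene. Friction and masses are not known exactly. Their poses are not given: they have to be found in the camera images.
- meter: Hand-held test meter, a light grey box with dark teal ends: 150 long (x) x 54 wide (y) x 34 thick (z), edges rounded 4, about 0.26 kg. Origin: centre of its underside (back). +x points to its display end, +z out of its face (display and dial), so the face centre is at z = +34. It starts leaning in the stand.
- stand: Fixed grey stand, base 150 x 80. Origin: centre under it, at bench level. The meter leans in it at 35 degrees from the horizontal, its back on a plate, its -x end on a lip 24 high; its display end points up and away along the stand's +x, its face looks up and towards -x. To free it, move it square to its face by 35 or more.
- stand_rest (a point): Point on the stand's sloping plate under the middle of the resting meter's back: straight above the stand's origin, 55 above the bench. Side cheeks 28 high (from the meter's back), outer faces 67 apart, cover the meter from its -x end to 8 past its middle. The 67 at its display end is free on both sides, the last 57 free underneath too.
- mat: Flat green mat 190 (x) x 110 (y) x 2 thick, fixed to the bench between case and stand. Origin: centre of its underside. The meter's middle must lie within 50 of the mat's centre; any heading.
- case: Fixed open case, outer 200 (x) x 220 (y) x 60 high (rim), walls 5, dark blue with black foam inside up to 50. Origin: centre of its underside; front (latch) side faces -x, hinge on the +x side. The case and the stand may stand left or right of the mat.
- pocket (a point): Centre of the floor of the meter pocket, 27 in front (-x) of the case's centre, 18 above its underside; axes as the case's. Pocket (terracotta floor): 62 (case x) x 158 (case y); the meter lies in it along the case's y, either end first, with 4 clearance all round. Home, its face is 8 below the rim.
- recess (a point): Middle of the pocket at foam height, 50 above the case's underside, above point pocket. Finger recesses lie on both long sides of the pocket along its middle 70 (35 each way), open down to 5 above the case's underside: 37 wide on the front side, 32 on the hinge side. Elsewhere the foam is solid, so the meter can go home only when held near its middle.
- leadbox: Grey closed box 140 (x) x 32 (y) x 26 (z) with test leads, loose in the case's rear pocket (centre 64 behind the case's centre, long side along the case's y). Origin: centre of its underside. It stays where it is.
- lid (a joint): Lid angle in rad: 0 shut, starts 1.55 to 1.85 (about upright). A stiff hinge holds it wherever it is left; about 1.5 N at the front edge moves it. At about 0.057 it meets the latch nose: resistance at the front edge peaks there at about 5 to 7 N, falls away below 0.03, and the latch then holds it shut at 0 on a rubber seal that gives about 1.5 mm per 20 N.
- lid_hinge (a point): On the lid's hinge axis, middle of the case's +x rim, 60.5 above the case's underside. The axis runs along the case's y. Shut, the lid's underside lies at this height and reaches 200 towards the case's -x.
- lid_edge (a point): Middle of the lid's front (free) edge on its outer face (the upper face when shut). The lid is a dark blue plate 200 (hinge to front edge) x 220 x 8 thick, 0.2 kg; this point is 200 from the hinge along the lid, 8 outside its inner face.
- latch (a point): Middle of the spring latch's steel nose (a round bar 8 thick, 50 wide along the case's y) on the front of the case, 70 above its underside, 108 in front of the case's centre. It gives way forward by itself as the lid is pressed past it; it reaches up to 75 and must not be pressed on.
- screwdriver: Orange screwdriver lying on the bench; bystander, origin on its underside.
- spool: Aluminium-coloured spool 56 across, 38 high; bystander, origin at the centre of its underside.
- dish: Small blue bowl 90 across, 30 high; bystander, origin at the centre of its underside.
- board: Green circuit board 100 x 75, with parts up to 14 high; bystander, origin at the centre of its underside.
- cutters: Red-handled cutters about 110 long, 12 high; bystander, origin near the middle of the underside.
- brush: Bench brush lying on the bench; bystander, origin on its underside.
Not all that is in view belongs to the job. There is more than one size of the mat; the one meant has the size given above.

How it is judged:
On the way, in this order (a step that is already met when the one before it is completed fails the run):
1. the meter lies face up on the green mat, let go (horizontal distance between meter and mat below 0.05 m and angle between meter's own z axis and vertical below 0.06 rad and height (world z) of meter below 0.01 m and linear speed of meter below 0.03 m/s and contact force between the fingers and meter below 0.1 N), for 0.2 s.
2. the meter lies home in the pocket of the case, face up and below the rim, let go, with the lid still open (horizontal distance between meter and pocket below 0.01 m and angle between the x axis of meter and the y axis of case, either way round below 0.08 rad and z of meter in the frame of case below 0.022 m and angle between meter's own z axis and vertical below 0.06 rad and contact force between the fingers and meter below 0.1 N and linear speed of meter below 0.03 m/s and value of joint lid above 1 rad), for 0.2 s.
At the end, for the whole second after the job is handed in: Lid shut and latched (under 0.02 rad); the meter at rest face up in its pocket: centre within 10 mm of the pocket's, length within 0.08 rad of the pocket's, back at most 4 mm off the pocket floor, tilt under 0.06 rad; the lead box in its own pocket (value of joint lid below 0.02 rad and horizontal distance between meter and pocket below 0.01 m and angle between the x axis of meter and the y axis of case, either way round below 0.08 rad and z of meter in the frame of case below 0.022 m and angle between meter's own z axis and vertical below 0.06 rad and linear speed of meter below 0.02 m/s and horizontal distance between leadbox and case below 0.075 m and z of leadbox in the frame of case below 0.025 m); the robot touches nothing.
It fails at once if the lid or the case is pushed with more than 60 N (contact force between any of the fingers, the arm and case above 60 N).
It fails at once if the meter is dropped (it moves faster than 0.7 m/s while not held) (contact force between the fingers and meter below 0.1 N and linear speed of meter above 0.7 m/s).
It fails at once if the lead box is moved more than 20 mm (distance of leadbox from where it was at the start of the episode above 0.02 m).
It fails at once if another thing on the bench is moved more than 30 mm (distance of any of screwdriver, spool, dish, board, cutters, brush from where it was at the start of the episode above 0.03 m).
It also fails if it takes over 72 s, if anything falls off the work surface, if the arm or the gripper's body presses on something with over 40 N, if the wrist force passes 120 N, or if a joint passes its speed limit or range.

### The arm

A 7-joint arm with a two-finger parallel gripper is mounted at the origin on the work surface. World frame = base frame: x ahead of the robot, y to its left, z up, the work surface at z = 0. Lengths are in m, angles in rad, forces in N, time in s.
With the tool pointing down it reaches from about 0.4 to 0.85 m from the base axis. Payload 4.5 kg.
Tool frame: the origin (TCP) lies between the finger pads; the fingertips stand 8 mm ahead of it and the grasp point (between the pads) lies 11 mm behind it; z points along the fingers, y is the direction in which the jaws open and shut (so a half turn about z gives the same grasp; the last joint's range is limited). The gripper opens to 88 mm and grips with 3 to 60 N. Pads are 18 mm wide; open, the fingers measure 123 mm over their backs; the gripper's body (75 mm by 187 mm) begins 45 mm behind the grasp point.
Start: joints at [-1.224, 0.689, -0.195, 1.565, 0.157, 0.902, -0.215], TCP at [0.192, 0.595, 0.247] pointing down, gripper open.
Joint ranges: [-3.01, 3.01], [-0.46, 2.08], [-1.47, 1.51], [0.13, 2.56], [-1, 4.14], [0.04, 2.09], [-2.66, 2.66]. Speed limits (rad/s): [2.57, 2.57, 3.14, 3.14, 3.14, 3.14, 3.14].

### API

Orientations are given as a unit quaternion [x, y, z, w].
In Python, from plant import r gives the robot as it stands.
- The arm moves only by the tool carry_out, never from a script. Its argument "commands" is a list that holds one entry, the list of rows, each a list of 7 numbers: the turn, a rotation vector about the tool's x, y, z in rad, then the shift along the tool's x, y, z in cm, then the finger opening in cm, from 0 to 8.81. A call has 1 to 10 rows; each row is the pose to reach, as a shift and turn from the pose commanded when the call began, along the tool's axes at that moment; what a row does not reach only later rows make up. A row lasts 1/12 s, in which the tool goes at most 41.7 mm and 7.16 degrees, less where a joint would pass 70% of its speed; a pose out of reach is approached as far as the arm can. A call with a gripper value outside its range is refused whole. The fingers move at their own pace and stop on an object; "force" is the grip in N (left out, the last holds). Time passes only in rows, so rows that repeat a pose let the fingers close. It gives the time, the measured TCP pose, the force and the opening at its end, in the units of the state.
- r.get_state(): the state, without advancing time (a new reading comes with each control period).
- r.snapshot(name): name is "scene" or "side" or "wrist"; returns a dict with "pixels" (400x640x3 uint8, red, green, blue), "mtx" (3x3 intrinsics, pixels), "xyz" and "rotation" of the camera in the world. Camera axes: x right, y down, z forward; pixel columns grow to the right and rows downward; lengths in m; the calibration is good to about 2 mm. A picture is of the moment at which its call begins. There is no depth.
- r.finish_job(): hands the job in, once; it reports no verdict.
The state is a dict: "clock": time; "q": joint angles; "qd": joint speeds; "joint_torque": joint torques, N m; "tool_pos": TCP position; "eef_rot": TCP orientation; "contact_force": force on the tool from outside, world axes, zero at the start; "moment": the same for the moment, N m; "opening": opening from 0.0 (shut) to 1.0 (fully open).
Only numpy, scipy, OpenCV 4.12 (cv2) and the standard library are available. Lean on these libraries where they do the work, as an engineer would, in place of code of your own. Each camera call takes 0.05 s, during which the arm holds its last target.

## Working session

There is one attempt and no reset: what is moved stays moved. The work goes in short steps, Python scripts to look and compute and a tool call to move; the robot and the scene stay as the last step left them, time stands still between calls to the robot, and variables do not carry over. Pictures are saved under pics/ and viewed, and the job is handed in when it is done.

Besides the shell and the picture viewer there is one more tool, called after "Request:" as a command line: name --argument value ..., lists and objects as JSON in quotes. carry_out: Moves the arm, as the interface text tells. Its arguments: {"type":"object","properties":{"commands":{"type":"array"},"force":{"type":"number"}},"required":["commands"]}

```bash
ls -la; mkdir -p pics; cat > h.py <<'E'
import numpy as np, cv2, json
from plant import r
from scipy.spatial.transform import Rotation as R
def snap(name,fn=None):
    s=r.snapshot(name)
    if fn: cv2.imwrite('pics/'+fn+'.png',s['pixels'][:,:,::-1])
    np.savez('last_'+name+'.npz',**{k:np.array(v) for k,v in s.items()})
    return s
E
python3 - <<'E'
from h import *
for n in ['scene','side','wrist']:
    s=snap(n,n+'0'); print(n,np.round(s['mtx'],1).tolist(),np.round(s['xyz'],3),np.round(s['rotation'],3).tolist())
print(r.get_state())
E
```

```text
total 12
drwxr-xr-x  3 agent agent 4096 Dec  7 16:19 .
drwxr-xr-x 23 root  root  4096 Dec  7 16:19 ..
drwxr-xr-x  2 agent agent 4096 Dec  7 16:19 pics
scene [[366.2, 0.0, 318.1], [0.0, 366.2, 204.0], [0.0, 0.0, 1.0]] [1.181 0.217 1.059] [0.558, 0.765, -0.262, -0.186]
side [[372.5, 0.0, 320.5], [0.0, 372.5, 205.7], [0.0, 0.0, 1.0]] [-0.1   -0.619  0.776] [0.837, -0.342, 0.159, -0.396]
wrist [[314.7, 0.0, 319.8], [0.0, 314.7, 189.9], [0.0, 0.0, 1.0]] [0.113 0.62  0.385] [0.797, 0.581, 0.096, 0.133]
{'clock': 0.15, 'q': array([-1.22422939,  0.68979305, -0.19455902,  1.56608578,  0.15729328,
        0.90247662, -0.21514342]), 'qd': array([ 5.91831972e-04, -1.22985134e-03,  1.30465519e-03, -5.47422581e-03,
       -3.73068648e-04,  6.90067480e-06,  8.08433402e-04]), 'joint_torque': array([-1.71713065e-03, -5.27851439e+01, -1.26867648e+00, -1.53583610e+01,
       -5.25032252e-02,  3.87602951e-03,  1.06152711e-04]), 'tool_pos': array([0.19218066, 0.59423896, 0.24609913]), 'eef_rot': array([ 1.55727143e-01,  9.87799871e-01, -6.82574166e-04, -7.11686674e-05]), 'contact_force': array([ 0.16084695, -0.50410639,  0.45982533]), 'moment': array([-0.00970979, -0.02850296, -0.01108829]), 'opening': 1.002328580978266}
```

View pics/scene0.png

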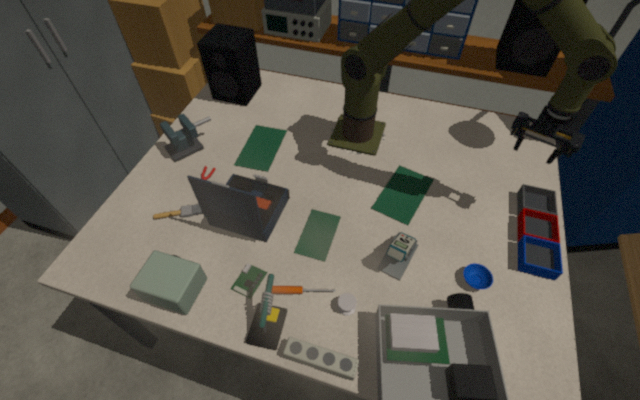

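View pics/side0.png

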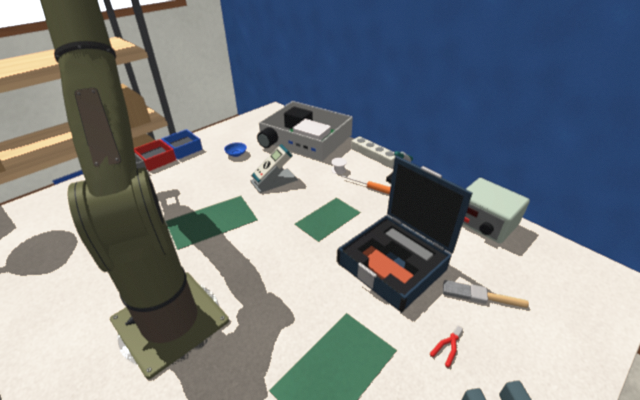

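View pics/wrist0.png

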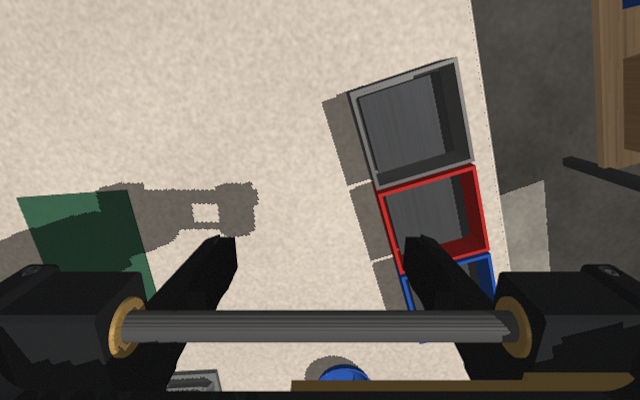

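Three green mats show in the scene view, at (262,148), (403,194) and (318,234). The last of these lies between the case (240,205) and the stand with the leaning meter (400,253). Next I measure their sizes and zoom in on the case and stand.

```bash
cat >> h.py <<'E'
def load(name):
    d=np.load('last_'+name+'.npz'); return {k:d[k] for k in d}
def ray(s,uv):
    uv=np.atleast_2d(uv).astype(float)
    d=np.c_[(uv[:,0]-s['mtx'][0,2])/s['mtx'][0,0],(uv[:,1]-s['mtx'][1,2])/s['mtx'][1,1],np.ones(len(uv))]
    return np.array(s['xyz']),d@np.array(s['rotation']).T
def onz(s,uv,z):
    o,d=ray(s,uv); return o+d*((z-o[2])/d[:,2])[:,None]
def proj(s,P):
    p=(np.atleast_2d(P)-s['xyz'])@np.array(s['rotation'])
    return np.c_[p[:,0]/p[:,2]*s['mtx'][0,0]+s['mtx'][0,2],p[:,1]/p[:,2]*s['mtx'][1,1]+s['mtx'][1,2]]
def tri(obs):
    A=np.zeros((3,3));b=np.zeros(3)
    for s,uv in obs:
        o,d=ray(s,uv); d=d[0]/np.linalg.norm(d[0]); M=np.eye(3)-np.outer(d,d); A+=M;b+=M@o
    x=np.linalg.solve(A,b)
    return x,[float(np.linalg.norm(proj(s,x)[0]-uv)) for s,uv in obs]
def crop(s,x0,y0,w,h,k,fn):
    im=s['pixels'][y0:y0+h,x0:x0+w,::-1]
    cv2.imwrite('pics/'+fn+'.png',cv2.resize(np.ascontiguousarray(im),None,fx=k,fy=k,interpolation=cv2.INTER_CUBIC))
def quad(mask):
    cs=cv2.findContours(mask.astype(np.uint8),cv2.RETR_EXTERNAL,cv2.CHAIN_APPROX_NONE)[0]
    return [c for c in cs if cv2.contourArea(c)>150]
E
python3 - <<'E'
from h import *
for n in ['scene','side']:
    s=load(n); hsv=cv2.cvtColor(s['pixels'],cv2.COLOR_RGB2HSV)
    m=(hsv[:,:,0]>68)&(hsv[:,:,0]<88)&(hsv[:,:,1]>90)&(hsv[:,:,2]>30)
    m=cv2.morphologyEx(m.astype(np.uint8),cv2.MORPH_OPEN,np.ones((3,3)))
    for c in quad(m):
        P=onz(s,c[:,0,:],0.002)[:,:2].astype(np.float32)
        rc=cv2.minAreaRect(P); print(n,c[:,0].mean(0).round(),np.round(rc[0],4),np.round(rc[1],4),round(rc[2],2))
s=load('scene'); crop(s,180,160,130,90,6,'sc_case'); crop(s,370,225,70,60,9,'sc_st')
s=load('side'); crop(s,330,150,150,165,3.5,'si_case'); crop(s,240,135,75,65,9,'si_st')
E
```

```text
Traceback (most recent call last):
  File "h.py", line 16, in onz
    o,d=ray(s,uv); return o+d*((z-o[2])/d[:,2])[:,None]
        ~~~^^^^^^
  File "h.py", line 14, in ray
    return np.array(s['xyz']),d@np.array(s['rotation']).T
                              ~^~~~~~~~~~~~~~~~~~~~~~~~~~
ValueError: matmul: Input operand 1 has a mismatch in its core dimension 0, with gufunc signature (n?,k),(k,m?)->(n?,m?) (size 4 is different from 3)
```

```bash
sed -i "s/d=np.load('last_'+name+'.npz'); return {k:d\[k\] for k in d}/d=np.load('last_'+name+'.npz'); s={k:d[k] for k in d}; s['rotation']=R.from_quat(s['rotation']).as_matrix(); return s/" h.py
python3 - <<'E'
from h import *
for n in ['scene','side']:
    s=load(n); hsv=cv2.cvtColor(s['pixels'],cv2.COLOR_RGB2HSV)
    m=(hsv[:,:,0]>68)&(hsv[:,:,0]<88)&(hsv[:,:,1]>90)&(hsv[:,:,2]>30)
    m=cv2.morphologyEx(m.astype(np.uint8),cv2.MORPH_OPEN,np.ones((3,3)))
    for c in quad(m):
        P=onz(s,c[:,0,:],0.002)[:,:2].astype(np.float32)
        rc=cv2.minAreaRect(P); print(n,c[:,0].mean(0).round(),np.round(rc[0],4),np.round(rc[1],4),round(rc[2],2))
s=load('scene'); crop(s,180,160,130,90,6,'sc_case'); crop(s,370,225,70,60,9,'sc_st')
s=load('side'); crop(s,330,150,150,165,3.5,'si_case'); crop(s,240,135,75,65,9,'si_st')
E
```

```text
scene [398. 201.] [0.3083 0.2336] [0.1373 0.1557] 76.05
scene [413. 177.] [0.1708 0.2588] [0.1226 0.0774] 62.26
scene [263. 147.] [ 0.1948 -0.359 ] [0.2309 0.1355] 2.99
side [334. 368.] [ 0.1926 -0.3595] [0.2455 0.1393] 3.17
side [327. 219.] [ 0.5279 -0.0025] [0.1785 0.0993] 0.12
side [209. 222.] [0.2612 0.2442] [0.1343 0.2424] 76.39
```

View pics/sc_case.png

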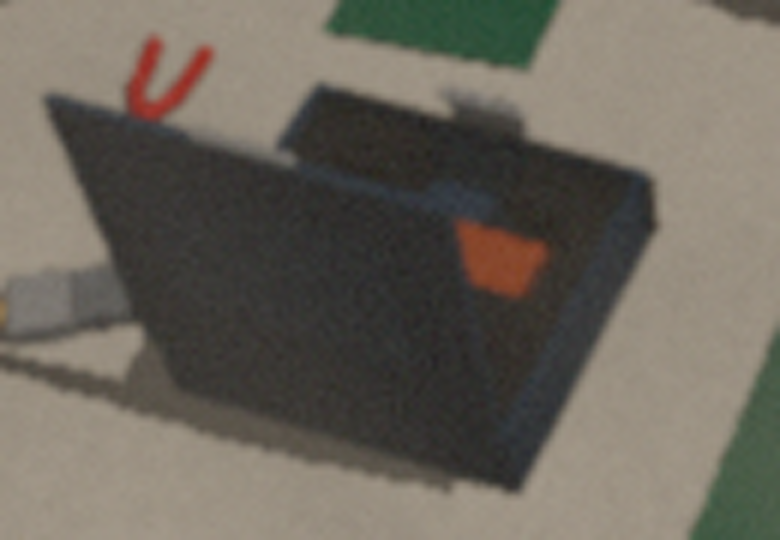

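View pics/sc_st.png

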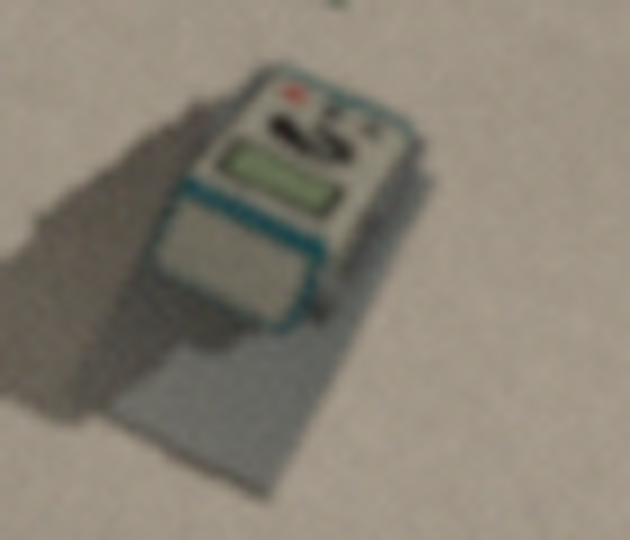

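View pics/si_case.png

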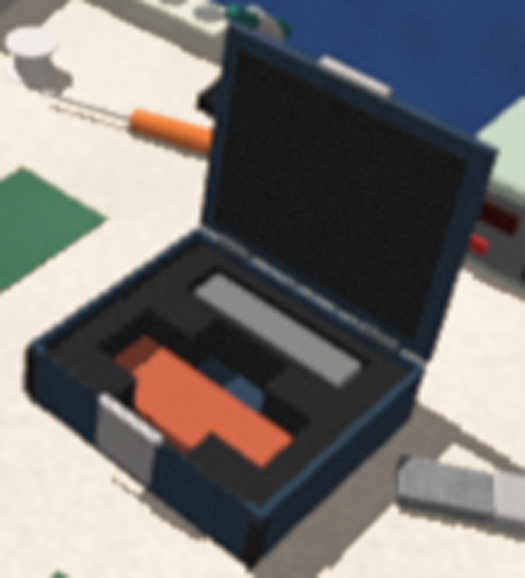

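View pics/si_st.png

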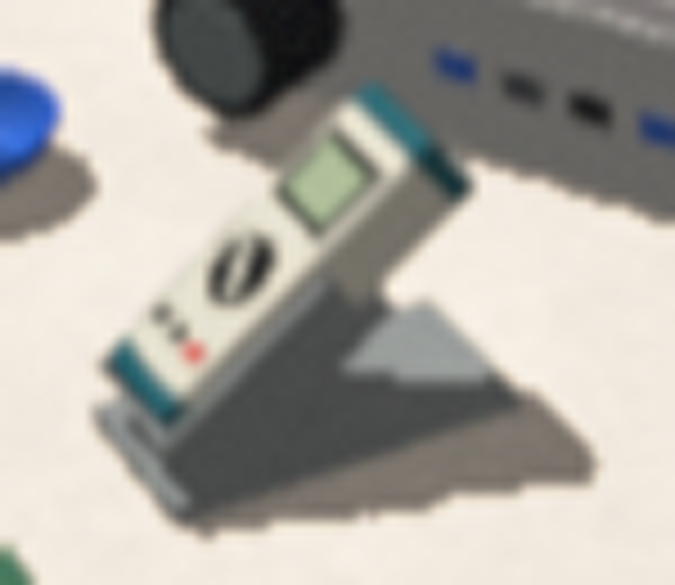

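```bash
python3 - <<'E'
from h import *
sc=load('scene'); si=load('side')
f=lambda x,y,k,x0,y0:(x/k+x0,y/k+y0)
print('stand base scene',onz(sc,[f(270,497,9,370,225),f(108,407,9,370,225)],0.005).round(4).tolist())
print('stand base side',onz(si,[f(187,522,9,240,135),f(517,402,9,240,135),f(97,412,9,240,135)],0.0).round(4).tolist())
# case rim corners side z=.06
for nm,p in dict(frontL=(30,350),frontR=(258,512),hingeR=(420,365),hingeL=(203,235)).items():
    print(nm,onz(si,f(p[0],p[1],3.5,330,150),0.06).round(4))
for nm,p in dict(fR=(320,88),fL=(650,180)).items():
    print(nm,onz(sc,f(p[0],p[1],6,180,160),0.06).round(4))
# lid top corners
print(tri([(sc,np.array(f(50,97,6,180,160))),(si,np.array(f(495,155,3.5,330,150)))]))
print(tri([(sc,np.array(f(455,217,6,180,160))),(si,np.array(f(232,30,3.5,330,150)))]))
E
```

```text
stand base scene [[0.6211, 0.2962, 0.005], [0.6042, 0.2356, 0.005]]
stand base side [[0.4585, 0.251, 0.0], [0.6001, 0.2215, 0.0], [0.4769, 0.3337, 0.0]]
frontL [[ 0.4107 -0.1595  0.06  ]]
frontR [[ 0.4113 -0.3684  0.06  ]]
hingeR [[ 0.6063 -0.3737  0.06  ]]
hingeL [[ 0.6087 -0.1698  0.06  ]]
fR [[ 0.4183 -0.3656  0.06  ]]
fL [[ 0.4256 -0.1468  0.06  ]]
(array([ 0.61297658, -0.37653502,  0.25526023]), [0.1887937388833196, 0.248833182948865])
(array([ 0.61990215, -0.15909678,  0.25052654]), [0.8011306163409918, 0.8709011870085247])
```

```bash
cat >> h.py <<'E'
def st():
    s=r.get_state(); return np.array(s['tool_pos']),R.from_quat(s['eef_rot']),s
def plan(p,Rt):
    """print turn (rad) and shift (cm) in tool axes from measured pose to target"""
    p0,R0,s=st()
    d=R0.inv().apply(np.array(p)-p0)*100; t=(R0.inv()*Rt).as_rotvec()
    print('turn',np.round(t,4).tolist(),'shift cm',np.round(d,2).tolist(),'rows>=',max(np.linalg.norm(d)/4.17,np.degrees(np.linalg.norm(t))/7.16).round(1),'t',round(s['clock'],2))
def tool(z,y):
    z=np.array(z,float);z/=np.linalg.norm(z);y=np.array(y,float);y-=z*(y@z);y/=np.linalg.norm(y)
    return R.from_matrix(np.c_[np.cross(y,z),y,z])
E
python3 - <<'E'
from h import *
p,Rr,s=st(); w=load('wrist')
print(Rr.as_matrix().round(3).tolist())
print('cam in tool',Rr.inv().apply(w['xyz']-p).round(4),(Rr.inv()*R.from_matrix(w['rotation'])).as_matrix().round(3).tolist())
E
```

```text
[[-0.951, 0.308, -0.0], [0.308, 0.951, -0.001], [-0.0, -0.001, -1.0]]
cam in tool [ 8.360e-02  1.000e-04 -1.391e-01] [[0.001, -0.946, -0.323], [1.0, 0.001, -0.0], [0.001, -0.323, 0.946]]
```

```bash
python3 - <<'E'
from h import *
a=np.radians(-13); plan([0.58,0.27,0.27],tool([0,0,-1],[-np.sin(a),np.cos(a),0]))
E
```

```text
turn [-0.0014, 0.0, -0.0858] shift cm [-46.88, -18.92, -2.36] rows>= 12.1 t 0.15
```

Request:
carry_out --commands '[[[0,0,-0.086,-47,-19,-2.4,8.8],[0,0,-0.086,-47,-19,-2.4,8.8],[0,0,-0.086,-47,-19,-2.4,8.8],[0,0,-0.086,-47,-19,-2.4,8.8],[0,0,-0.086,-47,-19,-2.4,8.8],[0,0,-0.086,-47,-19,-2.4,8.8],[0,0,-0.086,-47,-19,-2.4,8.8],[0,0,-0.086,-47,-19,-2.4,8.8],[0,0,-0.086,-47,-19,-2.4,8.8],[0,0,-0.086,-47,-19,-2.4,8.8]]]'

```text
clock: 0.98
tool_pos: [0.5127, 0.3258, 0.2664]
eef_rot: [0.113, 0.994, -0.0, -0.0]
contact_force: [0.6, 0.8, -0.1]
opening: 1.001
```

```bash
python3 - <<'E'
from h import *
a=np.radians(-13); plan([0.58,0.27,0.27],tool([0,0,-1],[-np.sin(a),np.cos(a),0]))
E
```

```text
turn [-0.0003, -0.0004, 0.0001] shift cm [-7.82, -3.92, -0.37] rows>= 2.1 t 0.98
```

Request:
carry_out --commands '[[[0,0,0,-7.8,-3.9,-0.4,8.8],[0,0,0,-7.8,-3.9,-0.4,8.8],[0,0,0,-7.8,-3.9,-0.4,8.8],[0,0,0,-7.8,-3.9,-0.4,8.8]]]'

```text
clock: 1.32
tool_pos: [0.5814, 0.268, 0.2698]
eef_rot: [0.117, 0.993, -0.001, 0.001]
contact_force: [0.5, 0.4, 0.2]
opening: 0.995
```

```bash
python3 - <<'E'
from h import *
s=snap('wrist','wrist1'); print(st()[0],st()[1].as_quat().round(4))
E
```

```text
[0.57901094 0.27099708 0.26987635] [ 1.144e-01  9.934e-01 -1.000e-04 -4.000e-04]
```

View pics/wrist1.png

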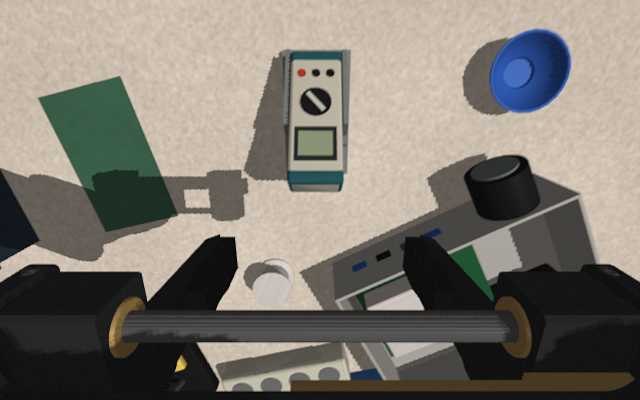

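```bash
python3 - <<'E'
from h import *
s=load('wrist'); crop(s,270,40,95,160,3.7,'w1m')
hsv=cv2.cvtColor(s['pixels'],cv2.COLOR_RGB2HSV)
m=(hsv[:,:,0]>85)&(hsv[:,:,0]<105)&(hsv[:,:,1]>110)
m=m.astype(np.uint8); m[:, :270]=0; m[:,370:]=0
for c in quad(m): print(cv2.boundingRect(c),cv2.minAreaRect(c))
E
```

```text
(288, 172, 55, 19) ((315.0, 181.0), (18.0, 54.0), 90.0)
(291, 53, 50, 8) ((315.47998046875, 56.02081298828125), (6.957735061645508, 49.11222457885742), 88.83085632324219)
```

View pics/w1m.png

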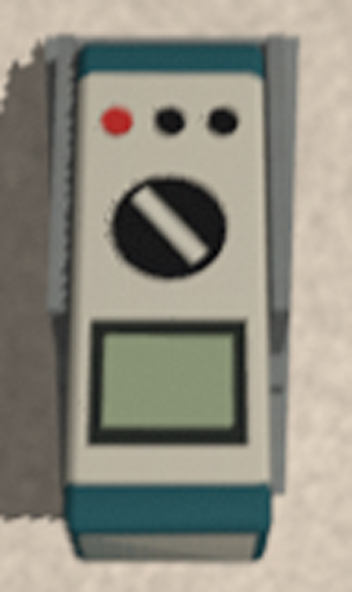

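```bash
python3 - <<'E'
from h import *
s=load('wrist'); f=lambda x,y:(x/3.7+270,y/3.7+40)
c,sn=np.cos(np.radians(35)),np.sin(np.radians(35))
zd=.055+.075*sn+.034*c; zl=.055-.075*sn+.034*c
D=onz(s,[f(72,530),f(266,530)],zd-.001); L=onz(s,[f(80,44),f(266,44)],zl-.001)
print(D.round(4).tolist(),L.round(4).tolist(),np.linalg.norm(D[0]-D[1]),np.linalg.norm(L[0]-L[1]))
d,l=D.mean(0),L.mean(0); v=d-l; print('len',np.linalg.norm(v),'heading deg',np.degrees(np.arctan2(v[1],v[0])),np.degrees(np.arctan2(-(D[1]-D[0])[0],(D[1]-D[0])[1])),'pitch',np.degrees(np.arcsin(v[2]/np.linalg.norm(v))))
u=np.array([v[0],v[1]])/np.hypot(v[0],v[1]); mid=(d+l)/2
print('face mid',mid,'stand origin', mid[:2]+.034*sn*u)
E
```

```text
[[0.5814, 0.2382, 0.1249], [0.5929, 0.2866, 0.1249]] [[0.4628, 0.2644, 0.0388], [0.4753, 0.3173, 0.0388]] 0.04965622894411754 0.05431344129820371
len 0.14884123345628028 heading deg -13.540135263122961 -13.296780100083978 pitch 35.31293598685766
face mid [0.5281056  0.27661972 0.08185117] stand origin [0.54706518 0.27205388]
```

```bash
cat >> h.py <<'E'
hd=np.radians(-13.4); FM=np.array([0.5281,0.2766,0.0825])
ux=np.array([np.cos(hd),np.sin(hd),0]); uy=np.array([-np.sin(hd),np.cos(hd),0]); ez=np.array([0,0,1.])
c35,s35=np.cos(np.radians(35)),np.sin(np.radians(35))
U=c35*ux+s35*ez; N=-s35*ux+c35*ez
E
python3 - <<'E'
from h import *
for h in (.08,.0):
    p=FM+.034*U+(-.023+h)*N; print(p.round(4)); plan(p,tool(-N,uy))
E
```

```text
[0.5234 0.2777 0.1487]
turn [0.0011, -0.6117, 0.0045] shift cm [5.56, -0.61, 12.12] rows>= 4.9 t 1.37
[0.568  0.2671 0.0832]
turn [0.0011, -0.6117, 0.0045] shift cm [0.96, -0.62, 18.67] rows>= 4.9 t 1.37
```

Request:
carry_out --commands '[[[0,-0.61,0.004,5.6,-0.6,12.1,8.8],[0,-0.61,0.004,5.6,-0.6,12.1,8.8],[0,-0.61,0.004,5.6,-0.6,12.1,8.8],[0,-0.61,0.004,5.6,-0.6,12.1,8.8],[0,-0.61,0.004,5.6,-0.6,12.1,8.8],[0,-0.61,0.004,5.6,-0.6,12.1,8.8],[0,-0.61,0.004,5.6,-0.6,12.1,8.8],[0,-0.61,0.004,5.6,-0.6,12.1,8.8]]]'

```text
clock: 2.03
tool_pos: [0.5235, 0.2671, 0.1497]
eef_rot: [0.117, 0.962, -0.055, 0.241]
contact_force: [-0.2, -0.9, 0.5]
opening: 0.999
```

```bash
python3 - <<'E'
from h import *
s=snap('wrist','wrist2')
for h in (.08,.0):
    p=FM+.034*U+(-.023+h)*N; plan(p,tool(-N,uy))
w=load('wrist'); P=[FM+.034*U-.023*N, FM+.034*U, FM+.075*U,FM-.075*U]; print(proj(w,P).round(1).tolist())
E
```

```text
turn [-0.0534, -0.1155, 0.0088] shift cm [0.13, 1.04, -0.1] rows>= 1.0 t 2.08
turn [-0.0534, -0.1155, 0.0088] shift cm [-0.79, 1.46, 7.84] rows>= 1.9 t 2.08
[[339.0, 209.6], [339.2, 218.9], [337.7, 274.9], [344.0, 45.0]]
```

View pics/wrist2.png

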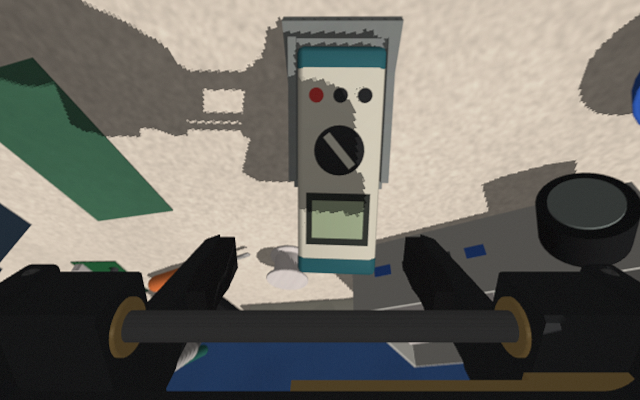

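```bash
python3 - <<'E'
from h import *
s=r.get_state(); print(s['q'].round(3),s['qd'].round(3))
E
```

```text
[-0.994  0.793  0.339  2.082  1.241  0.219 -0.66 ] [ 0.035 -0.009 -0.007 -0.035 -0.418 -0.046  0.518]
```

Request:
carry_out --commands '[[[-0.05,-0.115,0.009,0.1,1.0,-0.1,8.8],[-0.05,-0.115,0.009,0.1,1.0,-0.1,8.8],[-0.05,-0.115,0.009,0.1,1.0,-0.1,8.8],[-0.05,-0.115,0.009,0.1,1.0,-0.1,8.8]]]'

```text
clock: 2.42
tool_pos: [0.5259, 0.2764, 0.1499]
eef_rot: [0.113, 0.947, -0.036, 0.299]
contact_force: [-0.9, -0.5, -0.2]
opening: 0.997
```

```bash
python3 - <<'E'
from h import *
s=r.get_state(); print(s['q'].round(3),s['qd'].round(3))
for h in (.08,.0):
    p=FM+.034*U+(-.023+h)*N; plan(p,tool(-N,uy))
E
```

```text
[-0.987  0.803  0.245  2.153  1.847  0.371 -1.319] [ 0.367 -0.067 -0.879  0.198  1.328  0.865 -1.414]
turn [-0.0033, 0.0004, -0.0019] shift cm [0.29, 0.07, -0.05] rows>= 0.1 t 2.42
turn [-0.0033, 0.0004, -0.0019] shift cm [0.3, 0.1, 7.95] rows>= 1.9 t 2.42
```

Request:
carry_out --commands '[[[0,0,0,0.2,0,0,8.8],[0,0,0,0.3,0.1,0,8.8],[0,0,0,0.3,0.1,2,8.8],[0,0,0,0.3,0.1,4,8.8],[0,0,0,0.3,0.1,5,8.8],[0,0,0,0.3,0.1,5,8.8]]]'

```text
clock: 2.92
tool_pos: [0.5541, 0.2675, 0.1065]
eef_rot: [0.115, 0.947, -0.039, 0.298]
contact_force: [0.3, 0.1, -0.2]
opening: 0.999
```

```bash
python3 - <<'E'
from h import *
s=r.get_state(); print(s['q'].round(3),s['qd'].round(3))
p=FM+.034*U+(-.023)*N; plan(p,tool(-N,uy))
snap('wrist','wrist3')
E
```

```text
[-0.885  0.89   0.166  2.112  1.975  0.43  -1.417] [-0.029 -0.037  0.004  0.026 -0.017 -0.013  0.01 ]
turn [-0.0094, 0.0004, -0.0057] shift cm [0.22, 0.31, 2.69] rows>= 0.7 t 2.92
```

View pics/wrist3.png

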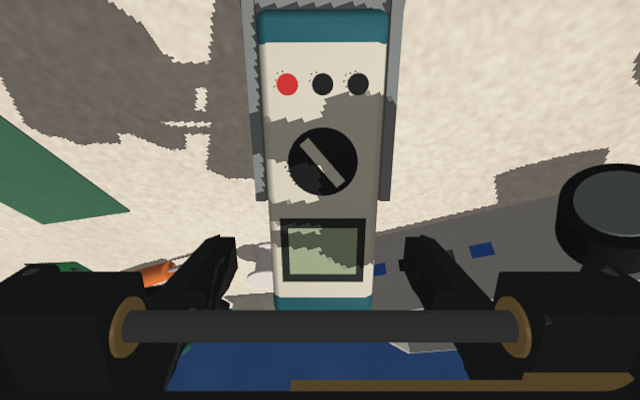

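Request:
carry_out --commands '[[[-0.009,0,-0.006,0.1,0.2,1.4,8.8],[-0.009,0,-0.006,0.2,0.3,2.7,8.8],[-0.009,0,-0.006,0.2,0.3,2.7,8.8]]]'

```text
clock: 3.22
tool_pos: [0.5681, 0.2678, 0.0835]
eef_rot: [0.111, 0.947, -0.035, 0.299]
contact_force: [0.4, 0.1, -0.9]
opening: 0.997
```

```bash
python3 - <<'E'
from h import *
p=FM+.034*U+(-.023)*N; plan(p,tool(-N,uy))
print(r.get_state()['contact_force'])
E
```

```text
turn [0.0013, 0.0008, 0.0007] shift cm [0.01, -0.07, 0.04] rows>= 0.0 t 3.22
[ 0.39916841  0.1053936  -0.9131242 ]
```

Pose is on target, so I close with 40 N.

Request:
carry_out --commands '[[[0,0,0,0,0,0,5],[0,0,0,0,0,0,4],[0,0,0,0,0,0,4],[0,0,0,0,0,0,4],[0,0,0,0,0,0,4],[0,0,0,0,0,0,4]]]' --force 40

```text
clock: 3.72
tool_pos: [0.5677, 0.2673, 0.0851]
eef_rot: [0.111, 0.947, -0.035, 0.3]
contact_force: [-1.5, -2.2, 3.1]
opening: 0.606
```

Request:
carry_out --commands '[[[0,0,0,0,0,-1,4],[0,0,0,0,0,-2.5,4],[0,0,0,0,0,-4,4],[0,0,0,0,0,-5.5,4],[0,0,0,0,0,-7,4],[0,0,0,0,0,-7,4]]]'

```text
clock: 4.22
tool_pos: [0.5265, 0.2797, 0.1431]
eef_rot: [0.109, 0.948, -0.032, 0.299]
contact_force: [-0.1, 0.6, -1.3]
opening: 0.607
```

```bash
python3 - <<'E'
from h import *
snap('wrist','wrist4'); s=snap('side'); s=load('side'); crop(s,200,80,150,130,4,'side4'); print(st()[0],r.get_state()['q'].round(2))
E
```

```text
[0.5279667  0.2785922  0.14192586] [-0.97  0.82  0.21  2.15  1.89  0.39 -1.36]
```

View pics/side4.png

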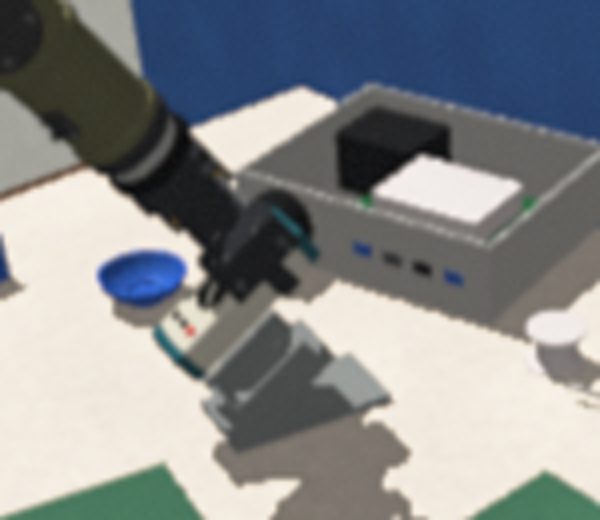

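View pics/wrist4.png

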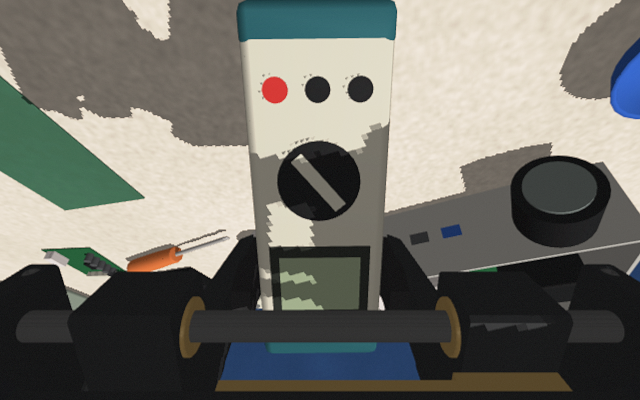

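```bash
python3 - <<'E'
from h import *
T=tool([0,0,-1],[0,1,0])
plan(np.array([.528,.27,.19]),st()[1])
plan([.562,-.0025,.10],T)
plan([.562,-.0025,.16],T)
E
```

```text
turn [0.0, 0.0, 0.0] shift cm [-2.92, -0.82, -3.82] rows>= 1.2 t 4.32
turn [-0.0674, 0.6092, -0.2233] shift cm [-5.59, -26.61, 8.95] rows>= 6.9 t 4.32
turn [-0.0674, 0.6092, -0.2233] shift cm [-9.03, -26.59, 4.03] rows>= 6.8 t 4.32
```

Request:
carry_out --commands '[[[0,0,0,-2.9,-0.8,-3.8,4],[0,0,0,-2.9,-0.8,-3.8,4],[0,0,0,-4.5,-6,-2,4],[-0.01,0.1,-0.03,-5.5,-10,0,4],[-0.02,0.2,-0.07,-6,-14,1.5,4],[-0.033,0.3,-0.11,-7,-18,3,4],[-0.044,0.4,-0.15,-8,-22,4,4],[-0.055,0.5,-0.19,-9,-26.6,4,4],[-0.067,0.609,-0.223,-9,-26.6,4,4],[-0.067,0.609,-0.223,-9,-26.6,4,4]]]'

```text
clock: 5.15
tool_pos: [0.5764, 0.1043, 0.1605]
eef_rot: [0.059, 0.983, -0.025, 0.174]
contact_force: [0.4, -0.5, -2.1]
opening: 0.611
```

```bash
python3 - <<'E'
from h import *
T=tool([0,0,-1],[0,1,0])
print(r.get_state()['q'].round(2))
plan([.562,-.0025,.06],T)
E
```

```text
[-0.31  0.69 -0.08  2.08  1.3   0.25 -0.17]
turn [-0.051, 0.3501, -0.1177] shift cm [3.68, -10.48, 9.69] rows>= 3.5 t 5.15
```

```bash
python3 - <<'E'
from h import *
T=tool([0,0,-1],[0,1,0])
plan([.562,-.0025,.10],T)
E
```

```text
turn [-0.051, 0.3501, -0.1177] shift cm [2.3, -10.6, 5.94] rows>= 3.0 t 5.15
```

Request:
carry_out --commands '[[[-0.05,0.35,-0.118,2.3,-10.6,5.9,4],[-0.05,0.35,-0.118,2.3,-10.6,5.9,4],[-0.05,0.35,-0.118,2.3,-10.6,5.9,4],[-0.05,0.35,-0.118,2.3,-10.6,5.9,4],[-0.05,0.35,-0.118,2.3,-10.6,5.9,4],[-0.05,0.35,-0.118,2.3,-10.6,5.9,4],[-0.05,0.35,-0.118,2.3,-10.6,5.9,4],[-0.05,0.35,-0.118,2.3,-10.6,5.9,4]]]'

```text
clock: 5.82
tool_pos: [0.562, -0.0013, 0.1005]
eef_rot: [0.001, 1.0, -0.0, 0.001]
contact_force: [-0.0, 0.8, -2.1]
opening: 0.61
```

```bash
python3 - <<'E'
from h import *
T=tool([0,0,-1],[0,1,0])
print(r.get_state()['q'].round(2),r.get_state()['qd'].round(2))
plan([.562,-.0025,.05],T)
snap('wrist','wrist5'); snap('side'); s=load('side'); crop(s,250,100,160,130,4,'side5')
E
```

```text
[ 0.25  0.88 -0.57  1.86  0.78  0.64  0.76] [-0.06 -0.03 -0.02  0.02 -0.   -0.01  0.  ]
turn [-0.0001, 0.0028, -0.0011] shift cm [0.01, -0.12, 5.05] rows>= 1.2 t 5.82
```

View pics/side5.png

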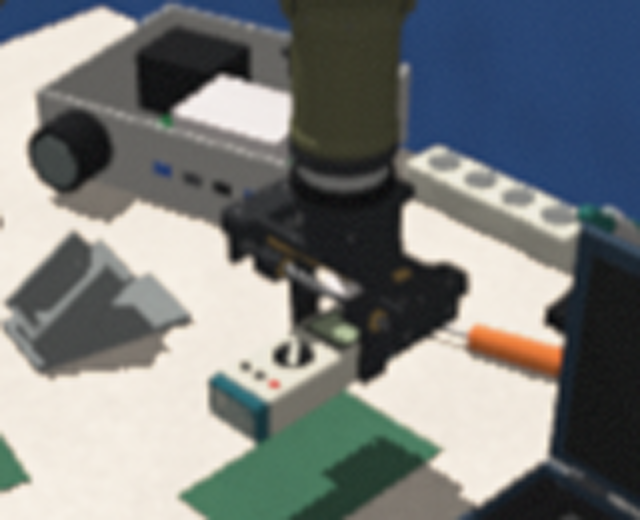

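View pics/wrist5.png

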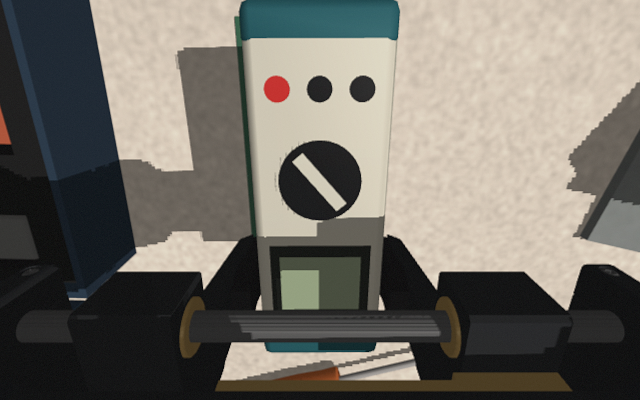

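Request:
carry_out --commands '[[[0,0.003,0,0,-0.1,3,4],[0,0.003,0,0,-0.1,6,4],[0,0.003,0,0,-0.1,7.5,4],[0,0.003,0,0,-0.1,7.5,4]]]'

```text
clock: 6.25
tool_pos: [0.5602, 0.0001, 0.0242]
eef_rot: [-0.003, 1.0, -0.001, -0.002]
contact_force: [-0.2, -0.5, -0.6]
opening: 0.609
```

```bash
python3 - <<'E'
from h import *
T=tool([0,0,-1],[0,1,0])
plan([.562,-.0025,.013],T)
snap('side'); s=load('side'); crop(s,250,150,130,110,5,'side6')
E
```

```text
turn [-0.0019, -0.0043, 0.006] shift cm [-0.19, -0.26, 1.12] rows>= 0.3 t 6.25
```

View pics/side6.png

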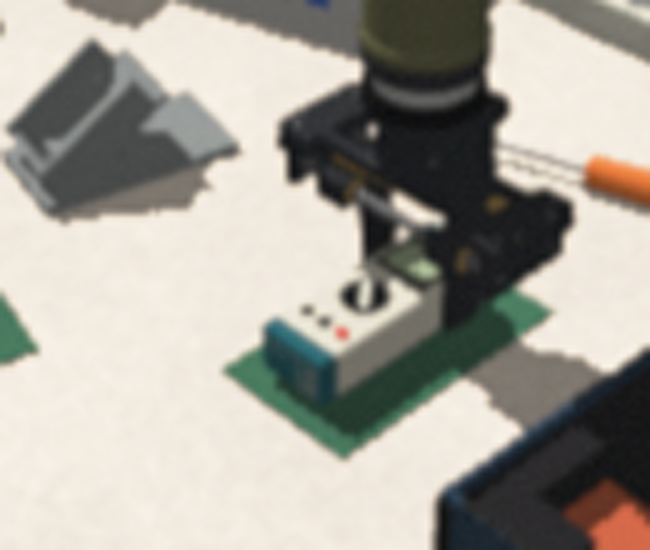

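Nearly down and over the mat. I lower in small steps and watch the force.

Request:
carry_out --commands '[[[0,0,0,0,0,0.4,4],[0,0,0,0,0,0.8,4],[0,0,0,0,0,0.8,4]]]'

```text
clock: 6.55
tool_pos: [0.5628, -0.0013, 0.019]
eef_rot: [-0.001, 1.0, -0.0, 0.001]
contact_force: [-0.2, -0.5, -1.6]
opening: 0.612
```

Request:
carry_out --commands '[[[0,0,0,0,0,0.2,4],[0,0,0,0,0,0.4,4],[0,0,0,0,0,0.4,4]]]'

```text
clock: 6.8
tool_pos: [0.5625, -0.0019, 0.0145]
eef_rot: [-0.001, 1.0, -0.0, 0.0]
contact_force: [-0.2, -0.2, -1.8]
opening: 0.61
```

Request:
carry_out --commands '[[[0,0,0,0,0,0.1,4],[0,0,0,0,0,0.2,4],[0,0,0,0,0,0.2,4]]]'

```text
clock: 7.05
tool_pos: [0.5626, -0.0019, 0.0144]
eef_rot: [-0.001, 1.0, -0.001, 0.001]
contact_force: [-4.2, -1.3, 15.9]
opening: 0.613
```

Request:
carry_out --commands '[[[0,0,0,0,0,-0.1,4],[0,0,0,0,0,-0.1,6.5],[0,0,0,0,0,-0.1,7.5],[0,0,0,0,0,-0.1,8],[0,0,0,0,0,-0.1,8],[0,0,0,0,0,-3,8],[0,0,0,0,0,-7,8.8],[0,0,0,3,0,-11,8.8],[0,0,0,3,0,-14,8.8],[0,0,0,3,0,-14,8.8]]]'

```text
clock: 7.88
tool_pos: [0.5337, -0.0007, 0.1578]
eef_rot: [-0.001, 1.0, 0.0, 0.004]
contact_force: [0.2, -0.8, 0.3]
opening: 0.999
```

```bash
python3 - <<'E'
from h import *
snap('wrist','wrist7'); snap('scene','scene7'); snap('side','side7'); print(st()[0],r.get_state()['q'].round(2))
E
```

```text
[ 0.53254686 -0.00210466  0.15229425] [ 0.29  0.78 -0.63  1.92  0.71  0.68  0.79]
```

View pics/wrist7.png

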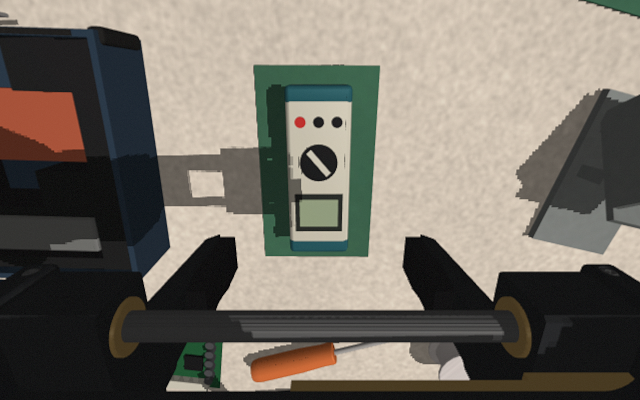

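```bash
python3 - <<'E'
from h import *
s=load('wrist'); crop(s,240,60,160,210,2.8,'w7')
hsv=cv2.cvtColor(s['pixels'],cv2.COLOR_RGB2HSV)
m=((hsv[:,:,0]>85)&(hsv[:,:,0]<105)&(hsv[:,:,1]>110)).astype(np.uint8); m[:, :270]=0; m[:,370:]=0;m[:70]=0;m[260:]=0
C=[]
for c in quad(m):
    P=onz(s,c[:,0],.036); print(P.min(0).round(4),P.max(0).round(4)); C.append(P)
plan([.52,-.2,.31],tool([0,0,-1],[0,1,0]))
E
```

```text
[ 0.5894 -0.0284  0.036 ] [0.5999 0.0248 0.036 ]
[ 0.4528 -0.0294  0.036 ] [0.4651 0.0238 0.036 ]
turn [-0.001, 0.0006, 0.0011] shift cm [1.27, -19.8, -15.75] rows>= 6.1 t 8.03
```

View pics/w7.png

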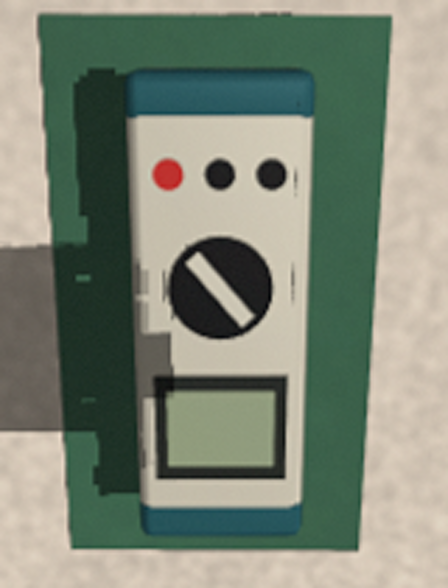

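Request:
carry_out --commands '[[[0,0,0,1.3,-19.8,-15.7,8.8],[0,0,0,1.3,-19.8,-15.7,8.8],[0,0,0,1.3,-19.8,-15.7,8.8],[0,0,0,1.3,-19.8,-15.7,8.8],[0,0,0,1.3,-19.8,-15.7,8.8],[0,0,0,1.3,-19.8,-15.7,8.8],[0,0,0,1.3,-19.8,-15.7,8.8],[0,0,0,1.3,-19.8,-15.7,8.8],[0,0,0,1.3,-19.8,-15.7,8.8]]]'

```text
clock: 8.78
tool_pos: [0.5192, -0.1991, 0.3078]
eef_rot: [-0.001, 1.0, 0.001, -0.001]
contact_force: [0.2, -0.1, -0.4]
opening: 0.995
```

```bash
python3 - <<'E'
from h import *
snap('wrist','wrist8'); print(st()[0],r.get_state()['q'].round(2),r.get_state()['qd'].round(2))
E
```

```text
[ 0.51910912 -0.19809174  0.30765907] [ 0.75  0.62 -0.81  1.68  0.5   1.07  1.36] [-0.02 -0.   -0.01  0.01  0.    0.    0.01]
```

View pics/wrist8.png

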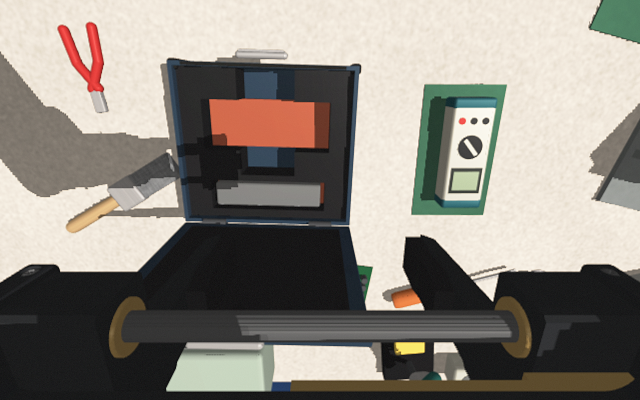

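```bash
python3 - <<'E'
from h import *
s=load('wrist'); crop(s,160,40,210,190,3.8,'w8')
E
```

```text
(no output)
```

View pics/w8.png

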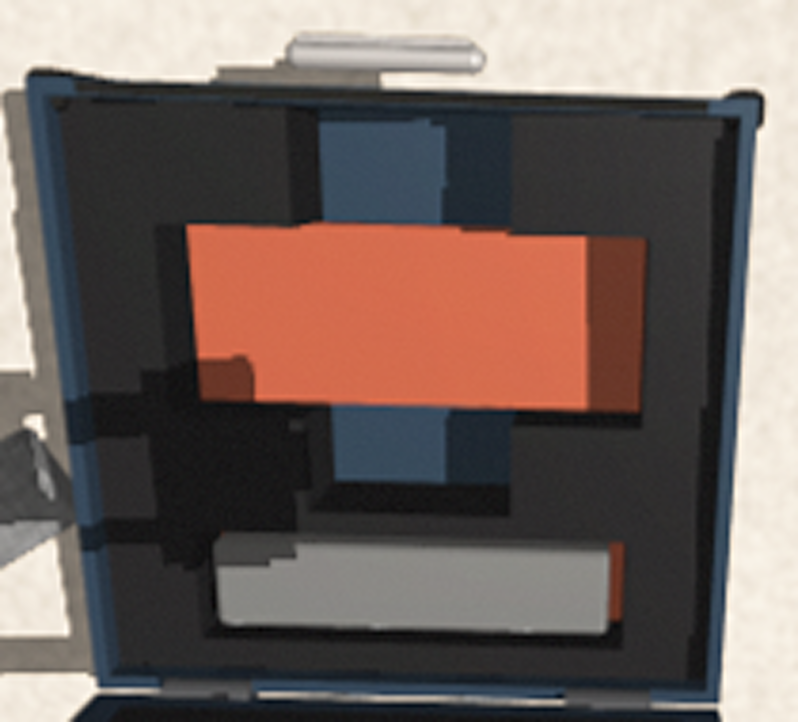

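```bash
python3 - <<'E'
from h import *
s=load('wrist'); f=lambda x,y:(x/3.8+160,y/3.8+40)
def q(n,pts,z):
    P=onz(s,[f(*p) for p in pts],z); print(n,P.round(4)[:,:2].tolist()); return P
a=q('floorL',[(187,226),(200,402)],.018)
b=q('R z.05',[(645,238),(641,412)],.05); b2=q('R z.018',[(645,238),(641,412)],.018)
q('foam L',[(157,224)],.05)
e=q('rim outer',[(28,72),(760,92),(100,690),(718,702)],.06); print(e.mean(0))
g=q('recess f/h floor edges z.005',[(322,110),(445,122),(335,483),(445,483)],.005)
q('recess right top z.05',[(511,114),(510,513)],.05)
q('leadbox z.044?',[(217,540),(610,545),(218,625),(608,633)],.018+.026)
q('latch bar',[(288,62),(485,66),(288,40),(485,45)],.07)
for z,A,B in [(.018,a[0],b2[0]),(.018,a[1],b2[1])]:
    d=B-A; print(np.linalg.norm(d),np.degrees(np.arctan2(-d[0],d[1])))
E
```

```text
floorL [[0.4564, -0.3441], [0.5177, -0.3462]]
R z.05 [[0.4582, -0.187], [0.5146, -0.1876]]
R z.018 [[0.46, -0.186], [0.5209, -0.1866]]
foam L [[0.4543, -0.3428]]
rim outer [[0.4102, -0.3727], [0.4151, -0.1532], [0.6125, -0.3781], [0.6166, -0.1593]]
[ 0.5135831  -0.26582599  0.06      ]
recess f/h floor edges z.005 [[0.4184, -0.2977], [0.4221, -0.2554], [0.5511, -0.3025], [0.551, -0.2606]]
recess right top z.05 [[0.4211, -0.2291], [0.5499, -0.2324]]
leadbox z.044? [[0.5618, -0.3365], [0.5633, -0.1978], [0.594, -0.3394], [0.5967, -0.1984]]
latch bar [[0.4079, -0.2922], [0.4088, -0.2349], [0.402, -0.2917], [0.4032, -0.2347]]
0.1581872805553277 -1.2858734623649675
0.15954860209458588 -1.1550987770194239
```

```bash
cat >> h.py <<'E'
ch=np.radians(-1.35); CC=np.array([.5137,-.2658,0]); cx=np.array([np.cos(ch),np.sin(ch),0]); cy=np.array([-np.sin(ch),np.cos(ch),0])
PK=np.array([.4873,-.2656,.018])
E
python3 - <<'E'
from h import *
plan([.527,-.002,.08],tool([0,0,-1],[0,1,0]))
E
```

```text
turn [0.0013, -0.0028, 0.0037] shift cm [-0.93, 19.58, 22.79] rows>= 7.2 t 8.83
```

Request:
carry_out --commands '[[[0,0,0,-0.9,19.6,22.8,8.8],[0,0,0,-0.9,19.6,22.8,8.8],[0,0,0,-0.9,19.6,22.8,8.8],[0,0,0,-0.9,19.6,22.8,8.8],[0,0,0,-0.9,19.6,22.8,8.8],[0,0,0,-0.9,19.6,22.8,8.8],[0,0,0,-0.9,19.6,22.8,8.8],[0,0,0,-0.9,19.6,22.8,8.8],[0,0,0,-0.9,19.6,22.8,8.8],[0,0,0,-0.9,19.6,22.8,8.8]]]'

```text
clock: 9.67
tool_pos: [0.5275, -0.0031, 0.0809]
eef_rot: [-0.002, 1.0, -0.001, -0.001]
contact_force: [0.2, -0.6, 0.9]
opening: 0.997
```

```bash
python3 - <<'E'
from h import *
s=snap('wrist','wrist9'); plan([.527,-.002,.0125],tool([0,0,-1],[0,1,0]))
s=load('wrist'); print(proj(s,[[.527,-.002,.036],[.602,-.0015,.036],[.452,-.0025,.036]]).round(1).tolist())
E
```

```text
turn [-0.0017, -0.0004, 0.0016] shift cm [0.11, 0.26, 6.92] rows>= 1.7 t 9.72
[[321.8, 220.2], [321.7, 316.2], [321.9, 98.0]]
```

View pics/wrist9.png

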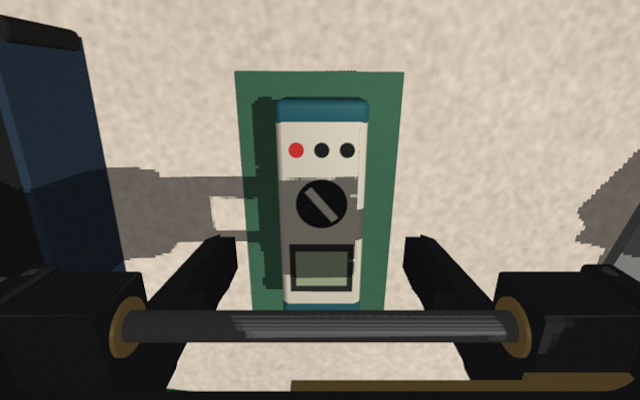

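Request:
carry_out --commands '[[[0,0,0,0.1,0.1,2.5,8.8],[0,0,0,0.1,0.1,5,8.8],[0,0,0,0.1,0.1,6.5,8.8],[0,0,0,0.1,0.1,6.8,8.8],[0,0,0,0.1,0.1,6.8,8.8]]]'

```text
clock: 10.13
tool_pos: [0.5275, -0.0045, 0.0138]
eef_rot: [0.0, 1.0, -0.001, 0.0]
contact_force: [-0.7, -0.5, -0.4]
opening: 0.997
```

Request:
carry_out --commands '[[[0,0,0,0,0.2,0.1,7],[0,0,0,0,0.2,0.1,4],[0,0,0,0,0.2,0.1,4],[0,0,0,0,0.2,0.1,4],[0,0,0,0,0.2,0.1,4],[0,0,0,0,0.2,0.1,4]]]' --force 40

```text
clock: 10.63
tool_pos: [0.5276, -0.0012, 0.0128]
eef_rot: [-0.001, 1.0, -0.001, 0.0]
contact_force: [-0.4, -0.8, 4.4]
opening: 0.61
```

```bash
python3 - <<'E'
from h import *
plan([.527,-.002,.13],tool([0,0,-1],[0,1,0]))
t=PK+ez*.17; t2=tool([0,0,-1],cx)
p0,R0,s=st(); print(s['opening'])
plan(t,t2)
E
```

```text
turn [-0.0012, 0.0007, 0.0014] shift cm [0.05, -0.09, -11.72] rows>= 2.8 t 10.63
0.6101109948368945
turn [-0.0004, 0.0015, 1.5957] shift cm [4.05, -26.46, -17.49] rows>= 12.8 t 10.63
```

Request:
carry_out --commands '[[[0,0,0,0,0,-2,4],[0,0,0,0,0,-5,4],[0,0,0,1,0,-9,4],[0,0,0.12,2.5,0,-12.5,4],[0,0,0.24,4,0,-16,4],[0,0,0.36,4,0,-17.5,4],[0,0,0.48,4,0,-17.5,4],[0,0,0.6,4,0,-17.5,4],[0,0,0.72,4,0,-17.5,4],[0,0,0.84,4,0,-17.5,4]]]'

```text
clock: 11.47
tool_pos: [0.4868, -0.0009, 0.1874]
eef_rot: [0.41, 0.912, -0.0, -0.0]
contact_force: [0.2, 0.6, -2.0]
opening: 0.61
```

```bash
python3 - <<'E'
from h import *
t=PK+ez*.17; t2=tool([0,0,-1],cx)
p0,R0,s=st(); print(s['opening'],s['q'].round(2))
plan(t,t2); snap('wrist','wrist10')
E
```

```text
0.6097636300930573 [ 0.18  0.63 -0.43  2.03  0.47  0.58  0.15]
turn [-0.0007, 0.0006, 0.75] shift cm [-19.82, -17.54, -0.04] rows>= 6.3 t 11.47
```

View pics/wrist10.png

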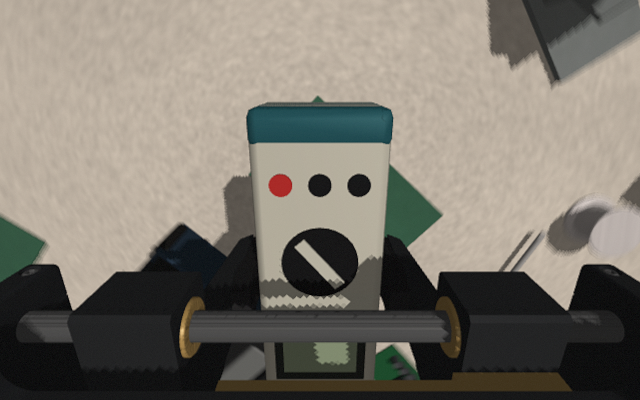

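Request:
carry_out --commands '[[[0,0,0.12,0,0,0,4],[0,0,0.24,0,0,0,4],[0,0,0.36,-2,-1.8,0,4],[0,0,0.48,-5,-4.4,0,4],[0,0,0.6,-8,-7,0,4],[0,0,0.75,-11,-9.7,0,4],[0,0,0.75,-14,-12.4,0,4],[0,0,0.75,-17,-15,0,4],[0,0,0.75,-19.8,-17.5,0,4],[0,0,0.75,-19.8,-17.5,0,4]]]'

```text
clock: 12.35
tool_pos: [0.4871, -0.2757, 0.1869]
eef_rot: [0.717, 0.697, -0.003, 0.002]
contact_force: [-1.5, -1.1, -2.4]
opening: 0.61
```

```bash
python3 - <<'E'
from h import *
t=PK+ez*.17; t2=tool([0,0,-1],cx)
p0,R0,s=st(); print(s['opening'],s['q'].round(2),s['qd'].round(2))
plan(t,t2); snap('wrist','wrist11'); snap('side','side11'); snap('scene','scene11')
E
```

```text
0.6103360666614033 [ 0.6   0.69 -0.28  1.82  0.3   0.67  0.11] [-0.08 -0.02 -0.07  0.09 -0.04 -0.02 -0.08]
turn [-0.001, 0.0075, -0.0045] shift cm [1.01, -0.01, -0.11] rows>= 0.2 t 12.35
```

View pics/wrist11.png

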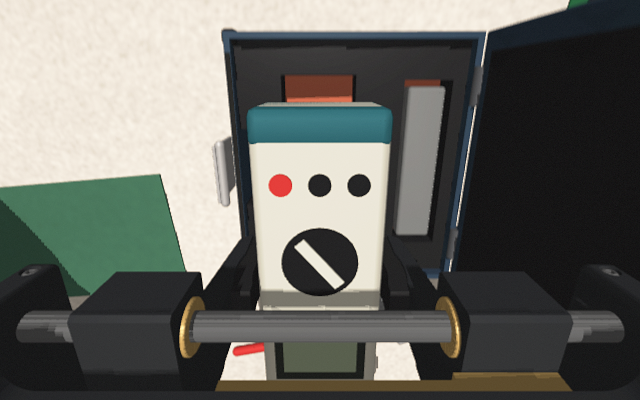

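View pics/side11.png

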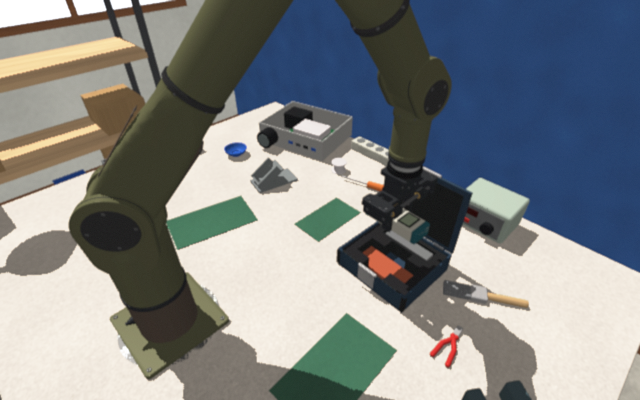

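```bash
python3 - <<'E'
from h import *
s=load('wrist'); crop(s,220,20,250,130,3.2,'w11')
p0,R0,_=st()
for z in (.0232,):
  for row in (103,108,111):
    P=onz(s,(320,row),p0[2]+z); print(row,(R0.inv().apply(P-p0)*1000).round(1))
# width edges
P=onz(s,[(250,160),(389,160)],p0[2]+.0232); print((R0.inv().apply(P-p0)*1000).round(1))
# pocket end seen
P=onz(s,[(284,75),(355,75)],.05); print(P.round(4), ((P-PK)@cx).round(4), ((P-PK)@cy).round(4))
E
```

```text
103 [[ 66.3   0.  -23.1]]
108 [[ 64.6   0.  -23.1]]
111 [[ 63.6  -0.  -23.1]]
[[ 45.9 -26.5 -23.1]
 [ 45.4  25.7 -23.2]]
[[ 0.4608 -0.186   0.05  ]
 [ 0.5192 -0.1876  0.05  ]] [-0.0283  0.03  ] [0.0789 0.0787]
```

View pics/w11.png

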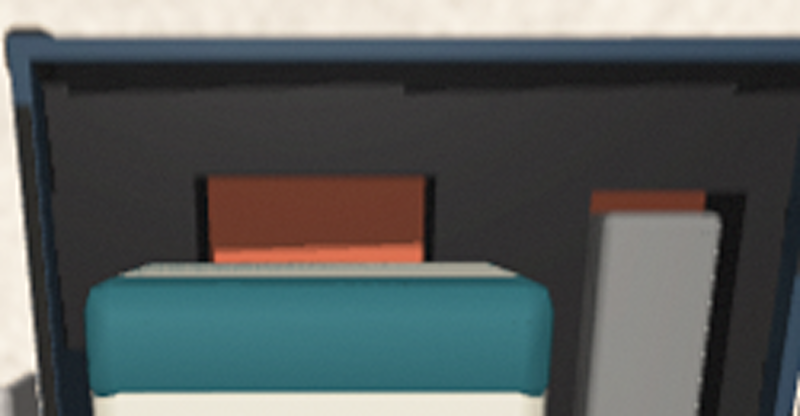

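```bash
python3 - <<'E'
from h import *
s=load('wrist'); p0,R0,_=st()
print('cam in tool',R0.inv().apply(s['xyz']-p0).round(4))
import copy
def toolpt(row,zt,col=320):
    ct=np.array([.0836,.0,-.1391]); M=np.array([[.001,-.946,-.323],[1,.001,0],[.001,-.323,.946]])
    d=M@np.array([(col-s['mtx'][0,2])/s['mtx'][0,0],(row-s['mtx'][1,2])/s['mtx'][1,1],1]); return (ct+d*(zt-ct[2])/d[2])*1000
print('wrist5 boundary',toolpt(38,-.0216).round(1),'wrist11 boundary',toolpt(142,-.0232).round(1),toolpt(108,-.0232).round(1))
print('wrist9: lip end, boundary',toolpt(97,.0449).round(1),toolpt(121,.0449).round(1),'disp boundary',toolpt(302,.0449).round(1))
print('wrist10', toolpt(142,-.0232).round(1))
print('wrist4', toolpt(40,-.0216).round(1))
E
```

```text
cam in tool [ 0.0742  0.     -0.1384]
wrist5 boundary [ 97.8   0.  -21.6] wrist11 boundary [ 62.7   0.1 -23.2] [ 74.9   0.1 -23.2]
wrist9: lip end, boundary [75.9  0.1 44.9] [62.6  0.1 44.9] disp boundary [-62.6   0.2  44.9]
wrist10 [ 62.7   0.1 -23.2]
wrist4 [ 97.2   0.  -21.6]
```

Request:
carry_out --commands '[[[0,0.004,-0.004,0,0,0,4],[0,0.004,-0.004,0,0,0,4],[0,0.004,-0.004,0,0,0,4]]]'

```text
clock: 12.75
tool_pos: [0.4899, -0.2634, 0.1875]
eef_rot: [0.711, 0.703, 0.001, -0.002]
contact_force: [-0.1, -0.0, -1.9]
opening: 0.609
```

```bash
python3 - <<'E'
from h import *
t=PK.copy(); t[2]=.08; t2=tool([0,0,-1],cx)
for i in range(3):
    plan(t,t2); snap('wrist','wrist12')
E
```

```text
turn [-0.0002, -0.0042, 0.013] shift cm [-0.26, -0.25, 10.75] rows>= 2.6 t 12.75
turn [-0.0001, -0.0039, 0.0126] shift cm [-0.23, -0.25, 10.76] rows>= 2.6 t 12.8
turn [-0.0, -0.0037, 0.0119] shift cm [-0.2, -0.25, 10.76] rows>= 2.6 t 12.85
```

Request:
carry_out --commands '[[[0,-0.004,0.01,-0.2,-0.2,3,4],[0,-0.004,0.01,-0.2,-0.2,6,4],[0,-0.004,0.01,-0.2,-0.2,9,4],[0,-0.004,0.01,-0.2,-0.2,10.7,4],[0,-0.004,0.01,-0.2,-0.2,10.7,4],[0,-0.004,0.01,-0.2,-0.2,10.7,4]]]'

```text
clock: 13.4
tool_pos: [0.4874, -0.2661, 0.0801]
eef_rot: [0.715, 0.699, -0.0, -0.0]
contact_force: [-0.0, -0.2, -1.8]
opening: 0.607
```

```bash
python3 - <<'E'
from h import *
t=PK.copy(); t[2]=.06; t2=tool([0,0,-1],cx)
plan(t,t2); snap('wrist','wrist13'); snap('side'); s=load('side'); crop(s,320,130,160,180,3.3,'side13'); plan(t,t2)
E
```

```text
turn [-0.0014, 0.0001, 0.0008] shift cm [0.05, -0.01, 2.01] rows>= 0.5 t 13.4
turn [0.0023, 0.0014, 0.0002] shift cm [0.13, -0.14, 2.18] rows>= 0.5 t 13.5
```

View pics/wrist13.png

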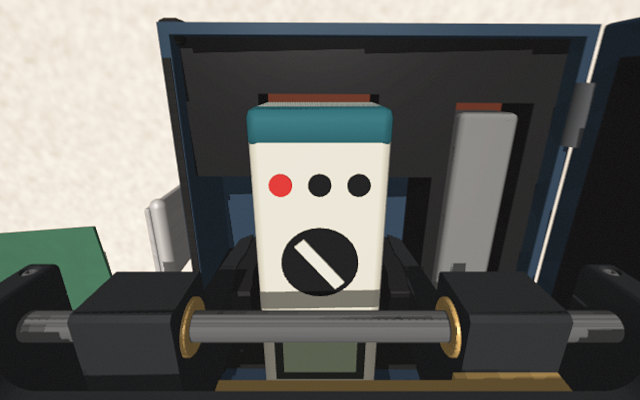

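View pics/side13.png

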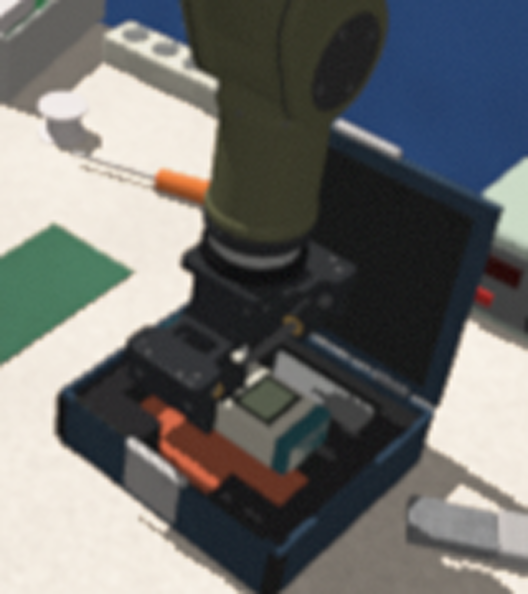

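```bash
python3 - <<'E'
from h import *
s=load('wrist'); crop(s,230,80,180,60,4.4,'w13')
P=onz(s,[(258,93),(379,93),(267,93.5),(370,93.5)],.05); print(((P-PK)@cx).round(4), ((P-PK)@cy).round(4))
E
```

```text
[-0.031   0.0312 -0.0264  0.0266] [0.0785 0.0786 0.0783 0.0784]
```

View pics/w13.png

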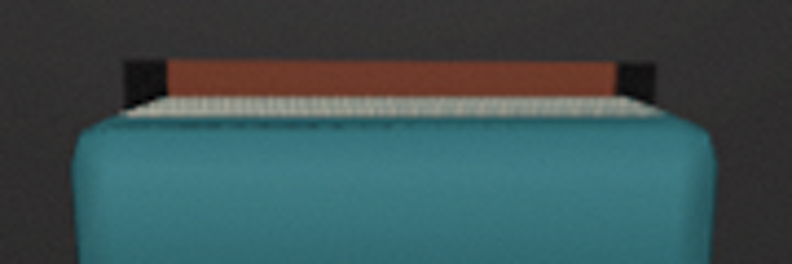

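Request:
carry_out --commands '[[[0,0,0,0.1,-0.05,1,4],[0,0,0,0.1,-0.05,2,4],[0,0,0,0.1,-0.05,2.8,4],[0,0,0,0.1,-0.05,3.5,4],[0,0,0,0.1,-0.05,3.5,4]]]'

```text
clock: 13.92
tool_pos: [0.4862, -0.2652, 0.0439]
eef_rot: [0.715, 0.699, -0.001, -0.001]
contact_force: [0.1, -0.1, -1.4]
opening: 0.61
```

Meter is entering the pocket with no contact force.

Request:
carry_out --commands '[[[0,0,0,0,0,0.4,4],[0,0,0,0,0,0.8,4],[0,0,0,0,0,1.2,4],[0,0,0,0,0,1.3,4]]]'

```text
clock: 14.25
tool_pos: [0.4869, -0.2656, 0.0319]
eef_rot: [0.715, 0.699, -0.0, -0.0]
contact_force: [-0.4, 0.1, -2.1]
opening: 0.609
```

Request:
carry_out --commands '[[[0,0,0,0,0,0.1,4],[0,0,0,0,0,0.25,4],[0,0,0,0,0,0.25,4]]]'

```text
clock: 14.5
tool_pos: [0.4871, -0.2656, 0.0299]
eef_rot: [0.715, 0.699, -0.0, 0.0]
contact_force: [0.1, 0.8, -0.8]
opening: 0.608
```

Request:
carry_out --commands '[[[0,0,0,0,0,0.1,4],[0,0,0,0,0,0.15,4],[0,0,0,0,0,0.15,4]]]'

```text
clock: 14.75
tool_pos: [0.4872, -0.2658, 0.0289]
eef_rot: [0.715, 0.699, -0.0, 0.0]
contact_force: [-0.7, -0.3, 2.0]
opening: 0.607
```

Request:
carry_out --commands '[[[0,0,0,0,0,0,6],[0,0,0,0,0,0,6.8],[0,0,0,0,0,0,6.8],[0,0,0,0,0,0,6.8],[0,0,0,0,0,-2,6.8],[0,0,0,0,0,-5,6.8],[0,0,0,0,0,-9,6.8],[0,0,0,0,0,-13,6.8],[0,0,0,0,0,-16,6.8],[0,0,0,0,0,-16,6.8]]]'

```text
clock: 15.58
tool_pos: [0.4905, -0.2669, 0.1944]
eef_rot: [0.716, 0.698, 0.002, 0.005]
contact_force: [0.1, -0.1, 0.3]
opening: 0.768
```

```bash
python3 - <<'E'
from h import *
print(st()[0],r.get_state()['q'].round(2))
snap('wrist','wrist14'); snap('side'); s=load('side'); crop(s,320,130,160,180,3.3,'side14'); snap('scene')
E
```

```text
[ 0.49047828 -0.26689777  0.1944188 ] [ 0.59  0.68 -0.3   1.83  0.3   0.67  0.1 ]
```

View pics/wrist14.png

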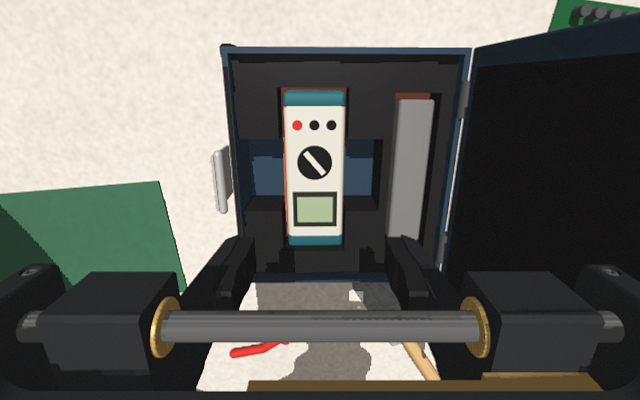

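View pics/side14.png

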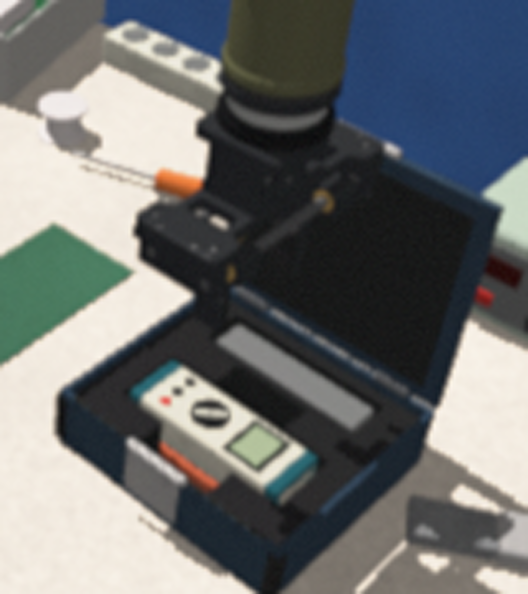

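```bash
python3 - <<'E'
from h import *
s=load('wrist'); hsv=cv2.cvtColor(s['pixels'],cv2.COLOR_RGB2HSV)
m=((hsv[:,:,0]>85)&(hsv[:,:,0]<104)&(hsv[:,:,1]>110)&(hsv[:,:,2]>60)).astype(np.uint8); m[:,:275]=0; m[:,352:]=0;m[:80]=0;m[255:]=0
for c in quad(m):
    P=onz(s,c[:,0],.052); x=(P-PK)@cx; y=(P-PK)@cy; print(cv2.boundingRect(c),x.min().round(4),x.max().round(4),y.min().round(4),y.max().round(4))
# lid: top edge in scene and side
s=load('scene'); crop(s,170,150,150,110,5,'sc14')
E
```

```text
(288, 235, 54, 11) -0.0261 0.0269 -0.0726 -0.0615
(283, 91, 62, 15) -0.026 0.0265 0.0638 0.0754
```

View pics/sc14.png

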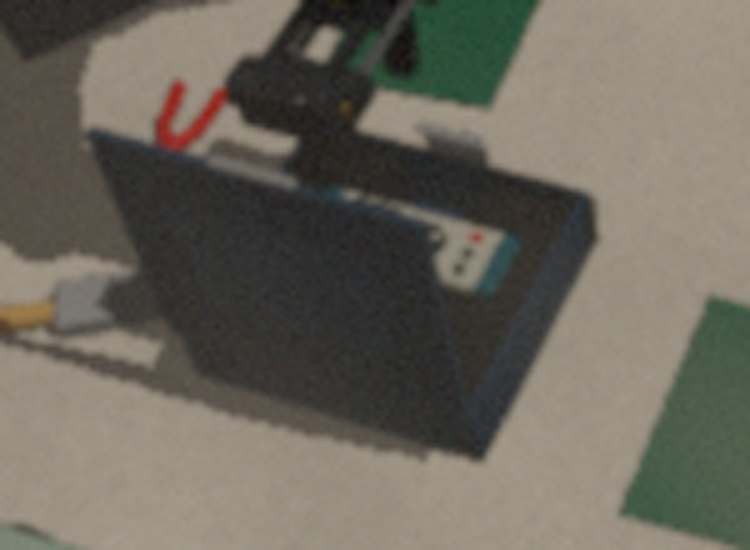

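```bash
python3 - <<'E'
from h import *
T=tool([0,0,-1],cx); H=CC+.1*cx; H[2]=.0605; print(H)
B=H+.062*cx; B[2]=.32; plan(B,T)
C=B.copy(); C[2]=.2485; plan(C,T)
E
```

```text
[ 0.61367224 -0.26815598  0.0605    ]
turn [-0.0006, 0.0007, -0.0002] shift cm [0.04, 18.91, -13.19] rows>= 5.5 t 15.73
turn [-0.0006, 0.0007, -0.0002] shift cm [0.04, 18.91, -6.04] rows>= 4.8 t 15.73
```

Request:
carry_out --commands '[[[0,0,0,0,0,-4,5],[0,0,0,0,0,-8,3],[0,0,0,0,0,-12,0],[0,0,0,0,0,-13.5,0],[0,0,0,0,3,-13.5,0],[0,0,0,0,7,-13.5,0],[0,0,0,0,11,-13.5,0],[0,0,0,0,15,-13.5,0],[0,0,0,0,18.9,-13.5,0],[0,0,0,0,18.9,-13.5,0]]]'

```text
clock: 16.57
tool_pos: [0.6817, -0.267, 0.3175]
eef_rot: [0.714, 0.7, 0.001, -0.002]
contact_force: [-1.3, 1.0, -1.4]
opening: 0.037
```

```bash
python3 - <<'E'
from h import *
snap('wrist','wrist15'); snap('side'); s=load('side'); crop(s,340,60,180,230,2.6,'side15'); snap('scene'); s=load('scene');crop(s,170,110,150,140,4,'sc15'); print(st()[0],r.get_state()['q'].round(2),r.get_state()['opening'])
E
```

```text
[ 0.67500039 -0.26963454  0.32044914] [ 0.45  0.8  -0.32  1.09  0.24  1.29  0.13] 0.0036646106522494793
```

View pics/side15.png

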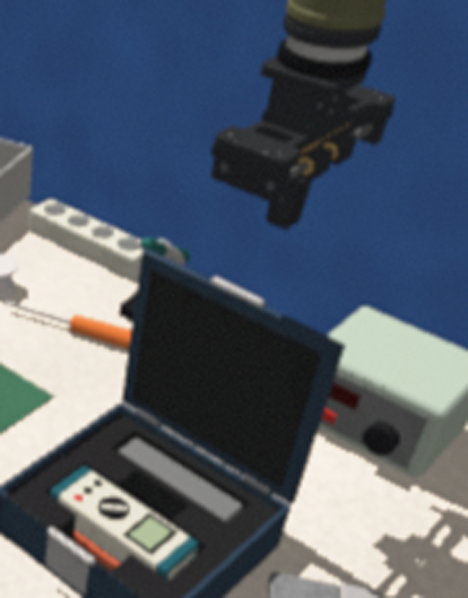

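View pics/sc15.png

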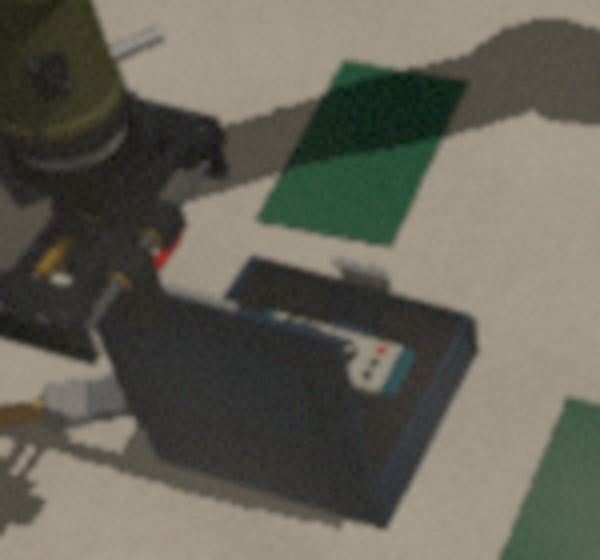

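View pics/wrist15.png

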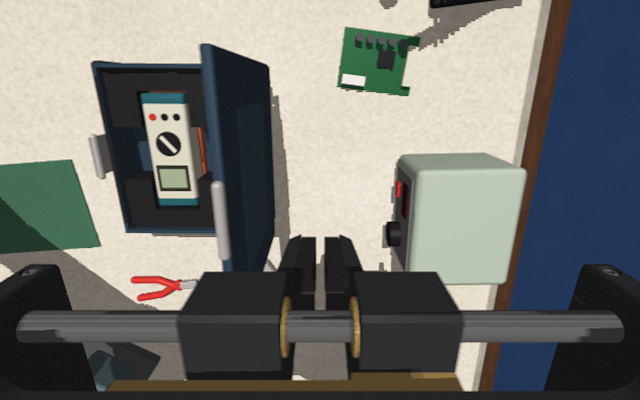

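```bash
python3 - <<'E'
from h import *
s=load('wrist'); crop(s,185,35,160,260,2.3,'w15')
E
```

```text
(no output)
```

View pics/w15.png

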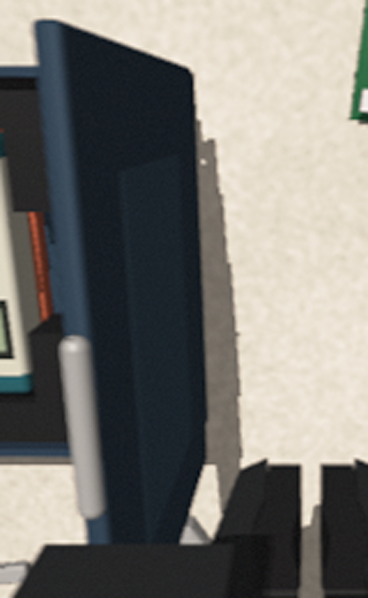

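```bash
python3 - <<'E'
from h import *
s=load('wrist'); f=lambda x,y:(x/2.3+185,y/2.3+35)
H=CC+.1*cx
for z in (.26,):
  P=onz(s,[f(37,22),f(62,24),f(61,330),f(84,335),f(62,345),f(90,515),f(90,340),f(104,512)],z)
  print(((P-H)@cx).round(4),((P-H)@cy).round(4))
E
```

```text
[ 0.0005  0.0066 -0.0019  0.0044 -0.0021  0.0008  0.006   0.0052] [ 0.1074  0.107   0.0276  0.0261  0.0231 -0.0323  0.0246 -0.0312]
```

Request:
carry_out --commands '[[[0,0,0,0,0,2.5,0],[0,0,0,0,0,5,0],[0,0,0,0,0,7.1,0],[0,0,0,0,0,7.1,0],[0,0,0,0,-1,7.1,0],[0,0,0,0,-2,7.1,0],[0,0,0,0,-2,7.1,0]]]'

```text
clock: 17.3
tool_pos: [0.6537, -0.2708, 0.2541]
eef_rot: [0.716, 0.698, -0.001, 0.0]
contact_force: [-0.3, 0.2, 0.1]
opening: 0.006
```

```bash
cat >> h.py <<'E'
HH=CC+.1*cx; HH[2]=.0605
def arc(th,rho=.18,lead=0.0):
    return HH+cx*(-rho*np.cos(th)+.008*np.sin(th)+.0175-lead*np.sin(th))+ez*(rho*np.sin(th)+.008*np.cos(th)+.008-lead*np.cos(th))
E
python3 - <<'E'
from h import *
T=tool([0,0,-1],cx)
snap('side'); s=load('side'); crop(s,340,60,180,230,2.6,'side16')
p0,R0,_=st(); print(p0,(p0-HH)@cx)
for th in np.arange(1.57,.5,-.1):
    print(th.round(2),(R0.inv().apply(arc(th)-p0)*100).round(2).tolist())
plan(arc(1.57),T)
E
```

```text
[ 0.65484695 -0.2706274   0.25419784] 0.04122150121311937
1.57 [0.15, -1.59, 0.57]
1.47 [0.15, -3.39, 0.58]
1.37 [0.14, -5.18, 0.77]
1.27 [0.14, -6.94, 1.14]
1.17 [0.14, -8.66, 1.68]
1.07 [0.14, -10.31, 2.39]
0.97 [0.14, -11.89, 3.27]
0.87 [0.14, -13.37, 4.29]
0.77 [0.14, -14.74, 5.46]
0.67 [0.14, -15.99, 6.76]
0.57 [0.14, -17.1, 8.18]
turn [0.0003, 0.002, -0.0014] shift cm [0.15, -1.59, 0.57] rows>= 0.4 t 17.35
```

View pics/side16.png

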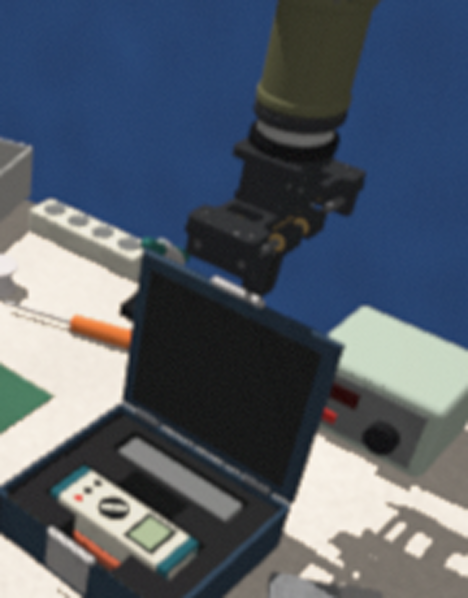

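Request:
carry_out --commands '[[[0,0,0,0.1,-0.8,0.6,0],[0,0,0,0.1,-1.6,0.6,0],[0,0,0,0.1,-2.5,0.6,0],[0,0,0,0.1,-3.4,0.6,0],[0,0,0,0.1,-4.3,0.7,0],[0,0,0,0.1,-5.2,0.8,0],[0,0,0,0.1,-6.1,0.95,0],[0,0,0,0.1,-6.9,1.15,0],[0,0,0,0.1,-7.8,1.4,0],[0,0,0,0.1,-8.7,1.7,0]]]'

```text
clock: 18.18
tool_pos: [0.5702, -0.2667, 0.2371]
eef_rot: [0.715, 0.699, 0.001, 0.002]
contact_force: [0.9, 0.5, 1.0]
opening: 0.002
```

```bash
python3 - <<'E'
from h import *
T=tool([0,0,-1],cx)
snap('side'); s=load('side'); crop(s,340,60,180,230,2.6,'side17')
snap('wrist','wrist17')
p0,R0,s=st(); print(p0,s['contact_force'])
for th in np.arange(1.27,.3,-.1):
    print(th.round(2),(R0.inv().apply(arc(th)-p0)*100).round(2).tolist())
E
```

```text
[ 0.56834395 -0.26690037  0.23632596] [ 0.65450484 -0.71018193 -0.04284264]
1.27 [-0.02, 1.72, -0.65]
1.17 [-0.02, -0.0, -0.1]
1.07 [-0.02, -1.66, 0.61]
0.97 [-0.02, -3.23, 1.48]
0.87 [-0.02, -4.71, 2.51]
0.77 [-0.02, -6.08, 3.68]
0.67 [-0.02, -7.33, 4.98]
0.57 [-0.02, -8.44, 6.4]
0.47 [-0.02, -9.4, 7.92]
0.37 [-0.02, -10.21, 9.53]
```

View pics/side17.png

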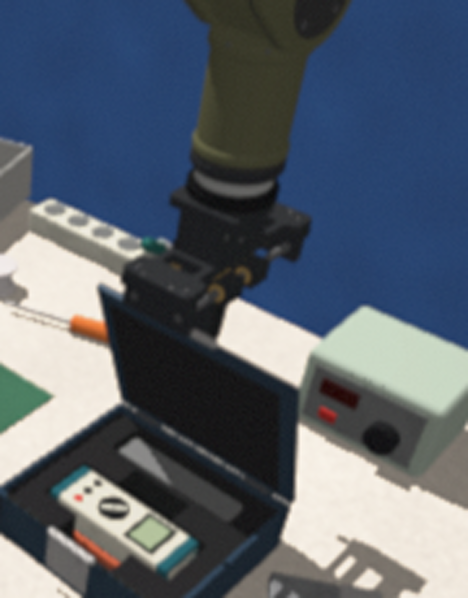

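View pics/wrist17.png

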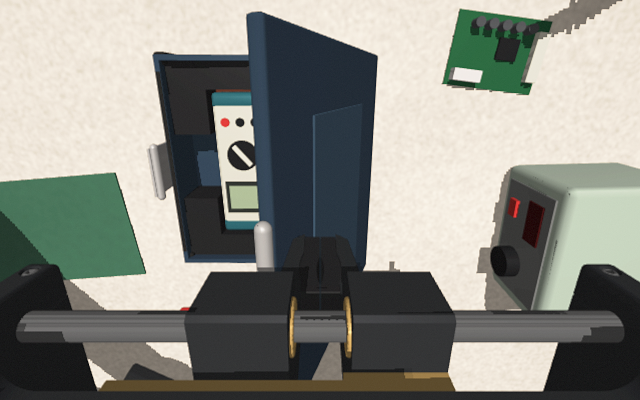

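Request:
carry_out --commands '[[[0,0,0,0,-1.2,0.4,0],[0,0,0,0,-2.3,0.95,0],[0,0,0,0,-3.5,1.7,0],[0,0,0,0,-4.6,2.4,0],[0,0,0,0,-5.7,3.3,0],[0,0,0,0,-6.7,4.3,0],[0,0,0,0,-7.55,5.25,0],[0,0,0,0,-8.4,6.4,0],[0,0,0,0,-9.1,7.45,0],[0,0,0,0,-9.7,8.55,0]]]'

```text
clock: 19.12
tool_pos: [0.4728, -0.2648, 0.1503]
eef_rot: [0.716, 0.699, -0.0, 0.001]
contact_force: [-0.3, -0.2, 1.5]
opening: 0.004
```

```bash
python3 - <<'E'
from h import *
T=tool([0,0,-1],cx)
snap('side'); s=load('side'); crop(s,340,60,180,230,2.6,'side18')
snap('wrist','wrist18')
p0,R0,s=st(); print(p0,s['contact_force'],s['q'].round(2))
for th in (.5,.43,.36,.3,.24,.18,.12,.08,.05,.02,0):
    print(th,(R0.inv().apply(arc(th)-p0)*100).round(2).tolist())
E
```

```text
[ 0.47107593 -0.26436127  0.14920775] [-0.67930648  0.79904744  0.06507168] [ 0.59  0.73 -0.27  1.91  0.35  0.55  0.06]
0.5 [-0.04, 0.6, -1.26]
0.43 [-0.04, -0.01, -0.16]
0.36 [-0.04, -0.55, 0.98]
0.3 [-0.04, -0.94, 1.99]
0.24 [-0.04, -1.27, 3.02]
0.18 [-0.04, -1.54, 4.07]
0.12 [-0.04, -1.75, 5.13]
0.08 [-0.04, -1.85, 5.84]
0.05 [-0.04, -1.9, 6.38]
0.02 [-0.04, -1.95, 6.92]
0 [-0.04, -1.96, 7.28]
```

View pics/side18.png

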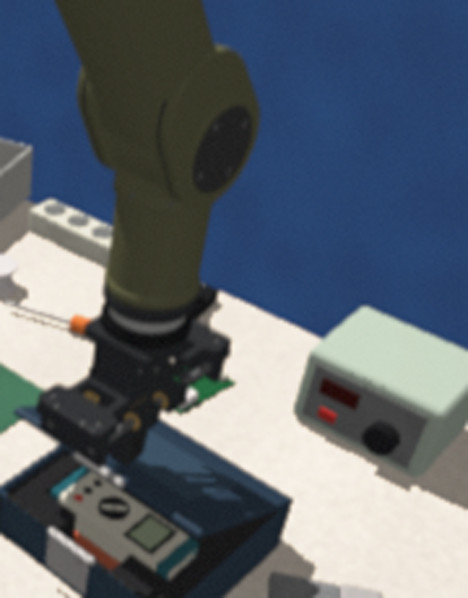

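View pics/wrist18.png

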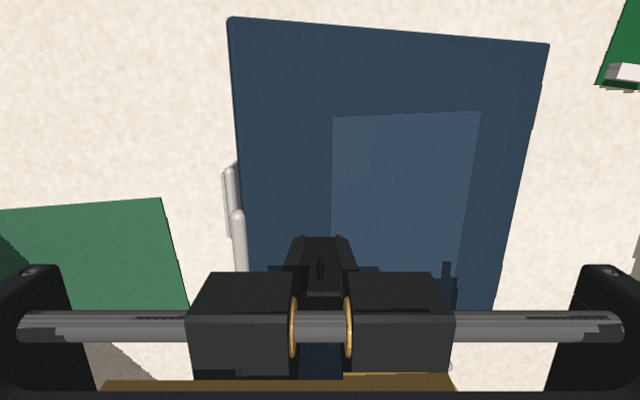

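Request:
carry_out --commands '[[[0,0,0,0,-0.5,1,0],[0,0,0,0,-0.9,2,0],[0,0,0,0,-1.25,3,0],[0,0,0,0,-1.5,4,0],[0,0,0,0,-1.65,4.6,0],[0,0,0,0,-1.75,5.1,0],[0,0,0,0,-1.75,5.5,0],[0,0,0,0,-1.75,5.5,0]]]'

```text
clock: 19.88
tool_pos: [0.4549, -0.2639, 0.0947]
eef_rot: [0.715, 0.699, -0.0, 0.0]
contact_force: [0.1, -0.2, 0.1]
opening: 0.008
```

```bash
python3 - <<'E'
from h import *
snap('side'); s=load('side'); crop(s,320,150,180,180,3.3,'side19')
p0,R0,s=st(); print(p0,s['contact_force'])
for th in (.12,.08,.05,.02,0):
    print(th,(R0.inv().apply(arc(th)-p0)*100).round(2).tolist())
E
```

```text
[ 0.45497782 -0.26383342  0.09501269] [0.10296966 0.30511349 1.43025954]
0.12 [-0.06, -0.15, -0.3]
0.08 [-0.06, -0.25, 0.42]
0.05 [-0.06, -0.31, 0.95]
0.02 [-0.06, -0.36, 1.49]
0 [-0.06, -0.38, 1.85]
```

View pics/side19.png

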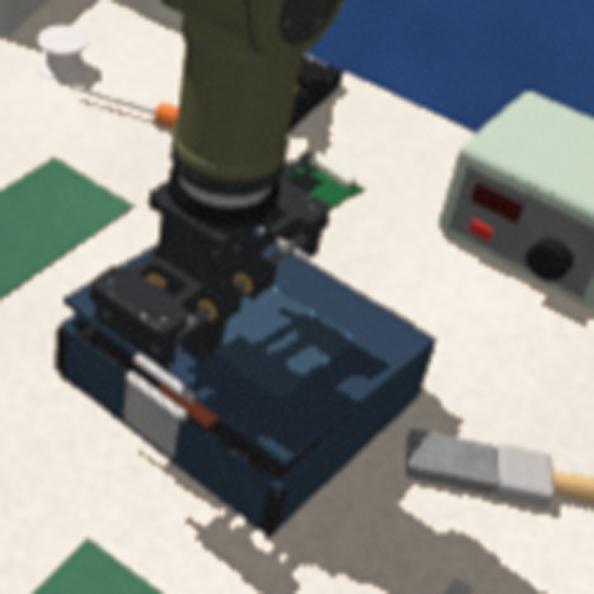

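Request:
carry_out --commands '[[[0,0,0,0,-0.2,0.4,0],[0,0,0,0,-0.3,0.8,0],[0,0,0,0,-0.3,1.0,0],[0,0,0,0,-0.3,1.0,0]]]'

```text
clock: 20.27
tool_pos: [0.4517, -0.2639, 0.0855]
eef_rot: [0.715, 0.699, -0.0, 0.001]
contact_force: [-0.2, 0.3, 5.7]
opening: 0.006
```

Request:
carry_out --commands '[[[0,0,0,0,0,0.2,0],[0,0,0,0,0,0.3,0],[0,0,0,0,0,0.3,0]]]'

```text
clock: 20.52
tool_pos: [0.4515, -0.2639, 0.0828]
eef_rot: [0.715, 0.699, -0.0, 0.001]
contact_force: [-2.2, 0.7, 8.7]
opening: 0.012
```

Request:
carry_out --commands '[[[0,0,0,0,0,0.1,0],[0,0,0,0,0,0.25,0],[0,0,0,0,0,0.25,0]]]'

```text
clock: 20.77
tool_pos: [0.4513, -0.2639, 0.0797]
eef_rot: [0.715, 0.699, -0.0, 0.0]
contact_force: [-0.3, 0.3, 2.8]
opening: 0.006
```

The force fell from 8.7 N to 2.8 N, so the latch peak is passed. I follow down to the seal.

Request:
carry_out --commands '[[[0,0,0,0,0,0.1,0],[0,0,0,0,0,0.2,0],[0,0,0,0,0,0.2,0]]]'

```text
clock: 21.02
tool_pos: [0.4515, -0.2638, 0.0771]
eef_rot: [0.715, 0.699, -0.0, 0.0]
contact_force: [0.2, -1.1, 0.6]
opening: 0.002
```

Request:
carry_out --commands '[[[0,0,0,0,0,0.1,0],[0,0,0,0,0,0.1,0]]]'

```text
clock: 21.18
tool_pos: [0.4515, -0.2638, 0.0766]
eef_rot: [0.715, 0.699, -0.0, 0.0]
contact_force: [0.2, -0.0, 4.6]
opening: 0.006
```

Request:
carry_out --commands '[[[0,0,0,0,0,0.1,0],[0,0,0,0,0,0.1,0]]]'

```text
clock: 21.35
tool_pos: [0.4516, -0.2638, 0.0763]
eef_rot: [0.715, 0.699, -0.0, 0.0]
contact_force: [-2.1, 0.1, 11.5]
opening: 0.008
```

The force rises on the rubber seal (11.5 N), so the lid is shut. I stop pushing, back off and look.

Request:
carry_out --commands '[[[0,0,0,0,0,-1,0],[0,0,0,0,0,-4,0],[0,0,0,0,0,-8,0],[0,0,0,0,4,-12,0],[0,0,0,0,7,-16,0],[0,0,0,0,7,-18,0],[0,0,0,0,7,-18,0],[0,0,0,0,7,-18,0]]]'

```text
clock: 22.02
tool_pos: [0.5236, -0.2654, 0.2578]
eef_rot: [0.715, 0.699, 0.001, 0.003]
contact_force: [-0.3, -0.2, -1.0]
opening: 0.009
```

```bash
python3 - <<'E'
from h import *
snap('side','side20'); s=load('side'); crop(s,320,150,180,180,3.3,'side20c'); snap('wrist','wrist20'); snap('scene','scene20')
p0,R0,s=st(); print(p0,s['contact_force'])
w=load('wrist')
for nm,X in dict(rimC=HH+ez*.008-.2*cx,fl=HH+ez*.008-.2*cx+.11*cy,fr=HH+ez*.008-.2*cx-.11*cy,hl=HH+ez*.008+.11*cy).items(): print(nm,proj(w,X).round(1),proj(load('side'),X).round(1))
E
```

```text
[ 0.51975393 -0.26527654  0.25412569] [-0.42956177 -0.00123917 -0.00959904]
rimC [[218.1 166. ]] [[369.9 268.7]]
fl [[206.2  54.2]] [[338.5 245.5]]
fr [[227.8 256.3]] [[406.  295.3]]
hl [[415.5  54.5]] [[386.8 211.9]]
```

View pics/side20c.png

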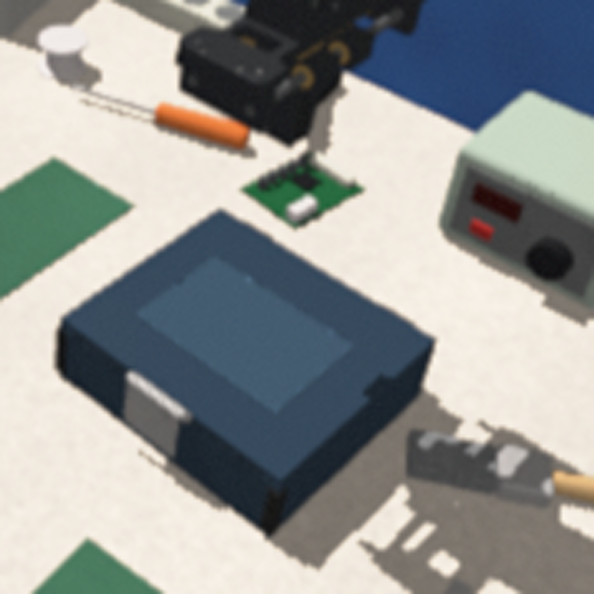

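View pics/wrist20.png

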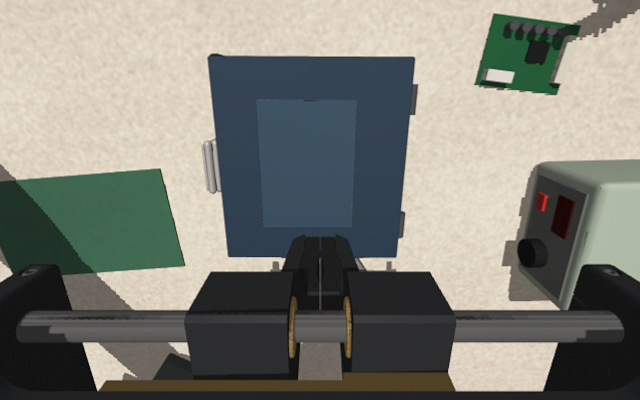

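View pics/scene20.png

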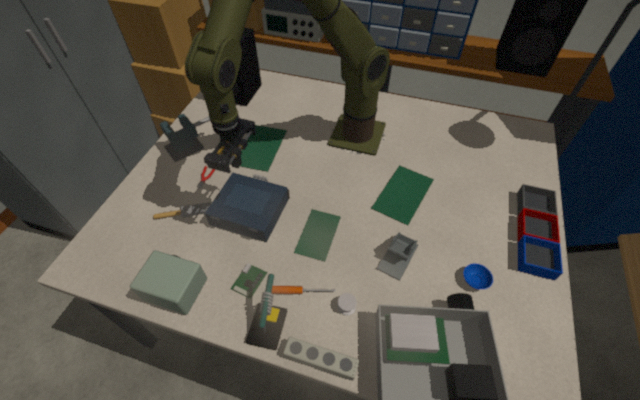

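```bash
python3 - <<'E'
from plant import r
print(r.finish_job())
E
```

```text
the job is handed in; nothing more can be done
None
```

The job is handed in at about 22 s of the 72 s allowed, and all my checks passed; no verdict came back.

**What I did:**
- I took the meter square to its face out of the stand and laid it face up on the 190 x 110 mat. The two larger green mats were left alone.
- I let go there, gripped it again by its middle, and set it in the pocket until it touched the floor lightly.
- I swung the lid shut from behind. The push peaked at 8.7 N, dropped to 2.8 N and then 0.6 N as the latch snapped over, and rose to 11.5 N on the seal. I stopped there and backed off.

**Last checks:**
- **Meter:** with the lid still open, its middle lay within about 1 mm of the pocket centre, aligned with the pocket, and it looked level with the foam.
- **Lid:** it looks flush all round with no gap at the front, and its corners fall within about 3 px of where a shut lid should be.
- **Other things:** the arm touches nothing. The lead box looked unmoved when last seen before the lid closed, and I saw no bystander moved, but I checked both by eye only.

**One passing disagreement:** a measurement showed the held meter 10 mm off along its length. That picture was taken while the arm was still settling. Re-measured in the tool's own axes, the meter was centred.

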